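Seal the powder jar: disk in the mouth, then the screw ring

TASK

Close the brown glass powder jar: bring the flat metal disk from the top of the clear tray into the jar's mouth (it can simply be slid across) so that it lies flat and fully seated, then set the metal ring upright over the neck, its two ears above the gaps in the neck's thread, and turn it clockwise, seen from above, until it stops. The jar and the tray are fixed; leave the dish, the brush holder and the hand mirror as they are, and let go of everything at the end.

Things in the scene. Friction and masses are not known exactly. Their poses are not given: they have to be found in the camera images.
- jar: Round brown glass jar, fixed, upright, 72 mm across, 70 mm tall; origin at the centre of its underside, z up along its axis. From 50 mm to the rim at 70 mm height its aluminium neck is 51 mm across, with quarter-turn threads outside (out to 31 mm from the axis, alike every half turn, seen from above; see jar_gap, jar_ledge). Its yaw is within 0.4 rad of the tray's.
- jar_mouth (a point): Centre of the jar's mouth at rim height. The mouth is a round recess 46 mm across, 4.5 mm deep, with a solid flat floor: a perforated white sifter plate.
- jar_gap (a point): Point on the neck 29 mm from the axis, 65 deg counter-clockwise of the jar's +x: middle of a bare gap between the threads, 30 to 100 deg from +x (and the same half a turn on). The ring's pins go down in these gaps, so lower the ring with its x axis about 65 (45 to 85) deg counter-clockwise of the jar's x axis.
- jar_ledge (a point): Point 29 mm from the axis on the jar's +x: a ledge from -28 to 30 deg, 62 to 66 mm above the dresser (and the same half a turn on). Turned clockwise from a gap by about 65 deg a pin passes under it and meets a stop when the ring's x axis lies along the jar's x axis (at most 3 deg beyond). Solid blocks (54 to 66 mm high) fill the rest, 100 to 152 deg, so it turns only clockwise.
- tray: Three-tier stacking tray of clear acrylic, fixed, 130 mm along its x, 200 mm along y, 72 mm tall; origin at the centre of its underside. The flat top has no rim. The jar stands beyond its +x edge, axis 41 to 45 mm from that edge: the tray's top is 2 mm above the jar's rim, with a gap of some 15 mm between that the disk bridges when pushed across.
- disk: Loose flat aluminium disk, 42 mm across, 6 mm thick, about 30 g; it starts flat on the tray's top. Origin at the centre of its underside, z along its axis. Seated in the jar's mouth it stands 1.5 mm above the rim; either face may be up.
- disk_center (a point): The middle of the disk, 3 mm above its underside; 68.5 mm above the dresser when seated.
- ring: Loose aluminium screw ring, about 80 g, 44 mm tall, upright on the dresser left or right of the tray. Origin at the centre of its underside, z up. Skirt 71 mm outside, 66 mm inside, to 16.5 mm height; then a flange to 20 mm height with a 26 mm hole, which comes to rest on the disk. A half turn makes no difference. Fully down on the seated disk its origin is 55 mm above the dresser.
- ring_grip (a point): On the ring's axis 34 mm above its underside, inside the round grip collar: 44 mm across, from 20 to 44 mm height. Take it here at any yaw.
- ring_ear (a point): Top of one of two small ears (8 mm square, 4 mm tall) on the ring's flange, on its +x and -x sides 31 mm from the axis. Below each ear, inside the skirt, is a pin: 14.5 mm wide, 1 to 5 mm above the underside, reaching in to 28 mm from the axis.
- dish: Bystander: white porcelain trinket dish, loose, 90 mm across, 22 mm tall, on the other side of the tray from the ring; origin at the centre of its underside.
- brush_holder: Bystander: pink silicone makeup brush holder with brushes, loose, 72 mm across, 95 mm tall (brushes to about 215 mm); origin at the centre of its underside.
- mirror: Bystander: aluminium hand mirror lying flat, loose, head 120 mm across with its centre at the origin (underside), 12 mm thick, handle to 175 mm along its -x.

How it is judged:
On the way, in this order (a step that is already met when the one before it is completed fails the run):
1. the disk lies seated in the jar's mouth while the ring is still off the jar (z of disk_center in the frame of jar between 0.067 and 0.0702 m and horizontal distance between disk_center and jar below 0.0035 m and angle between the z axis of disk and the z axis of jar, either way round below 0.06 rad and horizontal distance between ring and jar above 0.08 m), for 0.2 s.
2. the ring has been lowered over the neck onto the seated disk, not yet turned home (z of disk_center in the frame of jar between 0.067 and 0.0702 m and horizontal distance between disk_center and jar below 0.0035 m and angle between the z axis of disk and the z axis of jar, either way round below 0.06 rad and z of ring in the frame of jar between 0.0525 and 0.0575 m and horizontal distance between ring and jar below 0.004 m and angle between ring's own z axis and vertical below 0.1 rad and angle between the x axis of ring and the x axis of jar, either way round above 0.45 rad), for 0.02 s.
At the end, for the whole second after the job is handed in: Disk flat in the mouth (middle 67 to 70.2 mm above the jar's underside, 3.5 mm from axis, 3.4 deg), ring over it fully down (underside at 52.5 to 57.5 mm, 4 mm from axis, 6 deg), its x axis within 15 deg of the jar's x, either way round (pins under the ledges); both at rest (z of disk_center in the frame of jar between 0.067 and 0.0702 m and horizontal distance between disk_center and jar below 0.0035 m and angle between the z axis of disk and the z axis of jar, either way round below 0.06 rad and z of ring in the frame of jar between 0.0525 and 0.0575 m and horizontal distance between ring and jar below 0.004 m and angle between ring's own z axis and vertical below 0.1 rad and angle between the x axis of ring and the x axis of jar, either way round below 0.26 rad and linear speed of each of ring, disk below 0.02 m/s); the robot touches nothing.
It fails at once if the dish is pushed away by more than 30 mm or tipped (distance of dish from where it was at the start of the episode above 0.03 m or angle between dish's own z axis and vertical above 0.3 rad).
It fails at once if the brush holder is pushed away by more than 30 mm or tipped (distance of brush_holder from where it was at the start of the episode above 0.03 m or angle between brush_holder's own z axis and vertical above 0.3 rad).
It fails at once if the mirror is pushed away by more than 30 mm or tipped (distance of mirror from where it was at the start of the episode above 0.03 m or angle between mirror's own z axis and vertical above 0.3 rad).
It also fails if it takes over 66 s, if anything falls off the work surface, if the arm or the gripper's body presses on something with over 40 N, if the wrist force passes 120 N, or if a joint passes its speed limit or range.

ROBOT

A 7-joint arm with a two-finger parallel gripper is mounted at the origin on the work surface. World frame = base frame: x ahead of the robot, y to its left, z up, the work surface at z = 0. Lengths are in m, angles in rad, forces in N, time in s.
With the tool pointing down it reaches from about 0.4 to 0.85 m from the base axis. Payload 10.4 kg.
Tool frame: the origin (TCP) lies midway between the tips of the shut fingers; the grasp point (between the pads) lies 19 mm behind it; z points along the fingers, y is the line along which they close (so a half turn about z gives the same grasp; the last joint's range is limited). The gripper opens to 85 mm and grips with 20 to 120 N. Pads are 22 mm wide; open, the fingers measure 114 mm over their backs; the gripper's body (76 mm by 85 mm) begins 54 mm behind the grasp point. The pads swing forward as they close: fully open they stand 13 mm farther back than shut.
Start: joints at [-1.332, 0.332, -0.065, 1.46, 0.022, 1.35, -0.088], TCP at [0.162, 0.604, 0.231] pointing down, gripper open.
Joint ranges: [-2.6, 2.6], [-0.5, 2.12], [-1.47, 1.34], [0.16, 2.42], [-1.27, 4.41], [0.06, 2.06], [-2.6, 2.6]. Speed limits (rad/s): [2.22, 2.22, 2.79, 2.79, 3.14, 3.14, 3.14].

INTERFACE

Orientations are given as a rotation vector (axis times angle).
In Python, from rig import * gives the robot as it stands. The module is installed in compiled form; this text tells all that it offers.
- The arm moves only by the tool arm_command, never from a script. Its argument "increments" is a list of rows, each an object with "dp": the shift along the tool's x, y, z each as a share of 0.05 m, from -1 to 1, a list of three; "dr": the turn, a rotation vector about the tool's x, y, z each as a share of 0.12 rad, from -1 to 1, a list of three; "jaw": the closure, from 0 (fully open) to 1 (shut). A call has 1 to 20 rows; each row shifts and turns the commanded pose from where the row before left it, along the tool's axes as they then stand; what a row does not reach is not made up. A row lasts 1/10 s, in which the tool goes at most 50 mm and 8.59 degrees, less where a joint would pass 70% of its speed; a pose out of reach is approached as far as the arm can. A call with a number of a shift or a turn outside -1 to 1 is refused whole. A call with a gripper value outside its range is refused whole. The fingers move at their own pace and stop on an object; the grip force is fixed at half the most. Time passes only in rows, so rows that do not move let the fingers close. It gives the time, the measured TCP pose, the force, the opening and the grip force at its end, in the units of the state.
- observe(): the state, without advancing time (a new reading comes with each control period).
- read_camera(name): name is "side" or "top" or "wrist"; returns a dict with "image" (400x640x3 uint8, blue, green, red), "vfov" (degrees; the focal length in pixels is half the picture's height over the tangent of half this angle, whatever the lens; pixels are square), "cx", "cy" (the principal point, pixels), "camera_from_world" (4x4, takes a point from world to camera coordinates). Camera axes: x right, y up, looking along -z (the intrinsics and any distortion apply to the point x, -y, -z); pixel columns grow to the right and rows downward; lengths in m; the calibration is good to about 2 mm. A picture is of the moment at which its call begins. There is no depth.
- close_job(): hands the job in; it is judged then, once.
The state is a dict: "clock": time; "joints": joint angles; "dq": joint speeds; "joint_efforts": joint torques, N m; "tcp_pos": TCP position; "orientation": TCP orientation; "wrist_force": force on the tool from outside, world axes, zero at the start; "torque": the same for the moment, N m; "width": finger opening in m; "grasp_force": force on a finger pad.
Only numpy, scipy, OpenCV 4.12 (cv2) and the standard library are available. Lean on these libraries where they do the work, as an engineer would, in place of code of your own. Each camera call takes 0.05 s, during which the arm holds its last target. There are 200 camera calls.

## Working session

There is one attempt and no reset: what is moved stays moved. The work goes in short steps, Python scripts to look and compute and a tool call to move; the robot and the scene stay as the last step left them, time stands still between calls to the robot, and variables do not carry over. Pictures are saved under pics/ and viewed, at most 10 in all, crops included, and the job is handed in when it is done.

Besides the shell and the picture viewer there is one more tool, called after "Call:" as name([rows], argument=value, ...), one row to a line, values as JSON. arm_command: Moves the arm, as the interface text tells. Shift numbers are shares of 0.05 m and turn numbers shares of 0.12 rad, none past 1 either way. Its arguments: {"type":"object","properties":{"increments":{"type":"array","items":{"type":"object","properties":{"dp":{"type":"array","items":{"type":"number","minimum":-1,"maximum":1}},"dr":{"type":"array","items":{"type":"number","minimum":-1,"maximum":1}},"jaw":{"type":"number"}}}}},"required":["increments"]}

```bash
mkdir -p pics
cat > h.py <<'E'
from rig import *
import numpy as np, cv2
from scipy.spatial.transform import Rotation as R
def cam(n):
    c=read_camera(n); h=c["image"].shape[0]; c["f"]=h/2/np.tan(np.radians(c["vfov"])/2); return c
def ray(c,u,v):
    T=np.array(c["camera_from_world"]); d=np.array([(u-c["cx"])/c["f"],-(v-c["cy"])/c["f"],-1.])
    return -T[:3,:3].T@T[:3,3], T[:3,:3].T@d
def onz(c,u,v,z):
    o,d=ray(c,u,v); return (o+d*(z-o[2])/d[2])
def proj(c,p):
    T=np.array(c["camera_from_world"]); q=T[:3,:3]@np.array(p)+T[:3,3]
    return np.array([c["cx"]+c["f"]*q[0]/-q[2], c["cy"]+c["f"]*q[1]/q[2]])
E
python3 - <<'E'
from h import *
s=observe(); print({k:np.round(v,3) for k,v in s.items()})
for n in("top","side"):
    c=cam(n); cv2.imwrite(f"pics/{n}0.png",c["image"]); print(n,c["vfov"],c["cx"],c["cy"],[k for k in c],np.round(c["camera_from_world"],3).tolist())
    cv2.imwrite(f"pics/{n}0.png",c["image"])
E
```

```text
{'clock': np.float64(0.0), 'joints': array([-1.332,  0.333, -0.065,  1.461,  0.022,  1.35 , -0.088]), 'dq': array([-0.001,  0.001,  0.002, -0.   , -0.001,  0.   ,  0.001]), 'joint_efforts': array([ 1.0000e-03, -6.2546e+01,  5.0000e-02, -3.9159e+01,  1.6000e-02,
        1.0000e-02,  0.0000e+00]), 'tcp_pos': array([0.162, 0.603, 0.23 ]), 'orientation': array([-4.100e-01, -3.115e+00,  2.000e-03]), 'wrist_force': array([0.289, 1.076, 0.277]), 'torque': array([-0.012,  0.003, -0.037]), 'grasp_force': np.float64(0.0), 'width': np.float64(0.085)}
top 54.184971046320264 328.790400776897 202.70460217474405 ['image', 'vfov', 'cx', 'cy', 'camera_from_world', 'f'] [[0.017, -0.999, 0.033, -0.022], [0.985, 0.023, 0.171, -0.553], [-0.172, 0.03, 0.985, -0.961], [0.0, 0.0, 0.0, 1.0]]
side 54.75970923608569 321.01535660557954 202.64823188255824 ['image', 'vfov', 'cx', 'cy', 'camera_from_world', 'f'] [[0.89, -0.456, 0.007, -0.517], [0.337, 0.666, 0.665, -0.234], [-0.308, -0.59, 0.747, -1.001], [0.0, 0.0, 0.0, 1.0]]
```

View pics/top0.png

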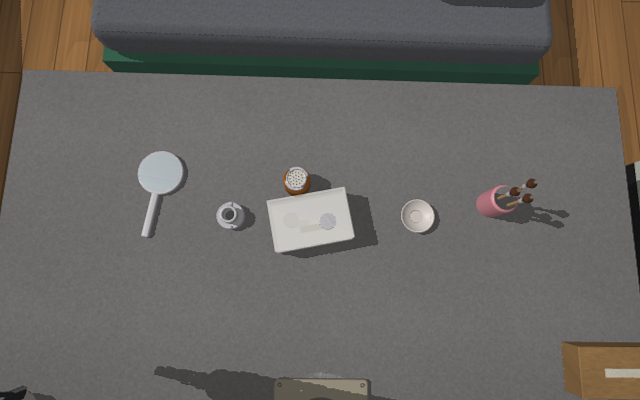

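View pics/side0.png

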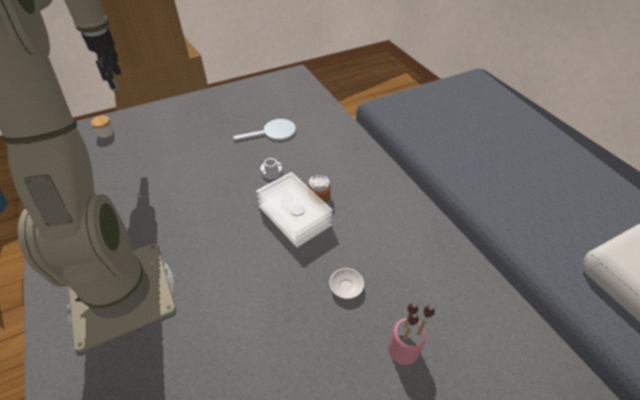

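The top view shows the jar at (297,181), the tray centred at (311,220), the ring at (231,215), the dish at (417,216) and the probable disk at (328,221), with a fainter round patch at (291,219). The side view shows the disk at (297,210). Next I'll zoom in on the top view.

Run:
```python
from h import *
c=cam("top"); im=c["image"]
a=cv2.resize(im[165:260,205:360],None,fx=5,fy=5,interpolation=cv2.INTER_CUBIC); cv2.imwrite("pics/topz.png",a)
hsv=cv2.cvtColor(im,cv2.COLOR_BGR2HSV)
# tray: bright quad
m=(im.min(2)>150).astype(np.uint8); m[:, :262]=0; m[:,358:]=0; m[:186]=0; m[256:]=0
k,l,st,ce=cv2.connectedComponentsWithStats(m); i=1+np.argmax(st[1:,4]); 
pts=np.argwhere(l==i)[:,::-1].astype(np.float32); r=cv2.minAreaRect(pts); q=cv2.boxPoints(r); print(r,q)
for z in (.072,):
    W=np.array([onz(c,u,v,z) for u,v in q]); print(np.round(W,4), np.round(W.mean(0),4))
    print([np.linalg.norm(W[j]-W[j-1]) for j in range(4)])
for n,(u,v,z) in dict(jar=(297,179,.07),diskA=(328,221,.078),B=(291,219.5,.078),ring=(231,213,.03),dish=(417,216,.01)).items(): print(n,np.round(onz(c,u,v,z),4))
```

```text
((309.4924621582031, 219.12643432617188), (53.013668060302734, 80.4112319946289), 79.3803482055664) [[265.09055 200.48303]
 [344.12454 185.66418]
 [353.89438 237.76984]
 [274.86038 252.58868]]
[[ 0.5514  0.1496  0.072 ]
 [ 0.5942 -0.0486  0.072 ]
 [ 0.4624 -0.0743  0.072 ]
 [ 0.4221  0.1199  0.072 ]] [0.5075 0.0366 0.072 ]
[np.float64(0.13257847557123573), np.float64(0.20270359601142438), np.float64(0.13435182710464025), np.float64(0.19827647094764145)]
jar [0.6091 0.0716 0.07  ]
diskA [ 0.5022 -0.009   0.078 ]
B [0.504  0.0828 0.078 ]
ring [0.5238 0.2417 0.03  ]
dish [ 0.5294 -0.2497  0.01  ]
```

View pics/topz.png

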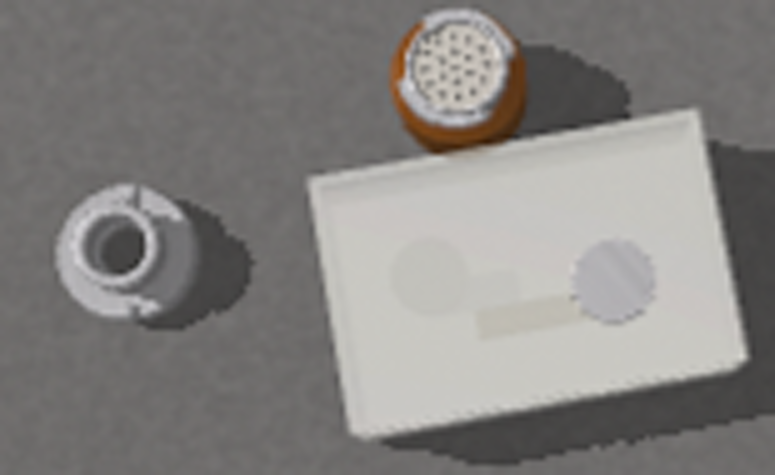

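The zoom confirms the disk at about (327.6,221.2) and the jar mouth at about (296.8,178.2). The thread arcs put the jar's yaw near 0 to 10 deg, and the ring's ears lie at (137,197) and (137,310) in the crop, roughly along world x. I'll move over the tray for a close look.

Call:
arm_command([
  {"dp": [0, 0, 0], "dr": [0, 0, -0.98], "jaw": 0.35},
  {"dr": [0, 0, -0.98], "dp": [0, 0, 0], "jaw": 0.35},
  {"dr": [0, 0, -0.98], "dp": [0, 0, 0], "jaw": 0.35},
  {"dr": [0, 0, -0.98], "dp": [0, 0, 0], "jaw": 0.35},
  {"dp": [-0.32, -0.85, 0], "dr": [0, 0, 0], "jaw": 0.35},
  {"dp": [-0.32, -0.85, 0], "dr": [0, 0, 0], "jaw": 0.35},
  {"dp": [-0.32, -0.85, 0], "dr": [0, 0, 0], "jaw": 0.35},
  {"dp": [-0.32, -0.85, 0], "dr": [0, 0, 0], "jaw": 0.35},
  {"dp": [-0.32, -0.85, 0], "dr": [0, 0, 0], "jaw": 0.35},
  {"dp": [-0.32, -0.85, 0], "dr": [0, 0, 0], "jaw": 0.35},
  {"dp": [-0.32, -0.85, 0], "dr": [0, 0, 0], "jaw": 0.35},
  {"dp": [-0.32, -0.85, 0], "dr": [0, 0, 0], "jaw": 0.35},
  {"dp": [-0.32, -0.85, 0], "dr": [0, 0, 0], "jaw": 0.35},
  {"dp": [-0.32, -0.85, 0], "dr": [0, 0, 0], "jaw": 0.35},
  {"dp": [-0.32, -0.85, 0], "dr": [0, 0, 0], "jaw": 0.35},
  {"dp": [-0.32, -0.85, 0], "dr": [0, 0, 0], "jaw": 0.35},
  {"dp": [-0.32, -0.85, 0], "dr": [0, 0, 0], "jaw": 0.35},
  {"dp": [-0.32, -0.85, 0], "dr": [0, 0, 0], "jaw": 0.35},
  {"dp": [-0.32, -0.85, 0], "dr": [0, 0, 0], "jaw": 0.35},
])

```text
clock: 2.05
tcp_pos: [0.5292, 0.0281, 0.2313]
orientation: [-0.328, 3.124, 0.0]
wrist_force: [0.9, 1.8, 0.9]
width: 0.0554
grasp_force: 0.0
```

```bash
cat >> h.py <<'E'
def go(p,yaw=None):
    "units needed to reach TCP p (yaw = world angle of tool y, deg): dp total in mm tool axes, dr in rad"
    s=observe(); Rt=R.from_rotvec(s["orientation"]).as_matrix()
    d=Rt.T@(np.array(p)-s["tcp_pos"]); out=["dp/50mm",np.round(d/.05,3).tolist()]
    if yaw is not None:
        y=np.radians(yaw); t=np.c_[[np.sin(-y)*0-np.sin(y),np.cos(y),0],[np.cos(y),np.sin(y),0],[0,0,-1]]
        t[:,0]=np.cross(t[:,1],t[:,2]); out+=["dr/.12",np.round(R.from_matrix(Rt.T@t).as_rotvec()/.12,3).tolist()]
    print(out)
def st():
    s=observe(); Rt=R.from_rotvec(s["orientation"]).as_matrix()
    print("t%.1f"%s["clock"],"tcp",np.round(s["tcp_pos"],4),"yawY %.2f"%np.degrees(np.arctan2(Rt[1,1],Rt[0,1])),"z",np.round(Rt[:,2],3),"F",np.round(s["wrist_force"],1),"w %.4f"%s["width"],"g %.1f"%s["grasp_force"],"j7 %.2f"%s["joints"][6])
E
python3 - <<'E'
from h import *
st(); c=cam("wrist"); cv2.imwrite("pics/w1.png",c["image"]); T=np.array(c["camera_from_world"])
print(c["vfov"],np.round(-T[:3,:3].T@T[:3,3],4),np.round(T[:3,:3],3).tolist())
for p in [(.502,-.009,.078),(.609,.0716,.07)]: print(proj(c,p))
E
```

```text
t2.0 tcp [0.5292 0.0281 0.2313] yawY 101.97 z [ 0.  0. -1.] F [0.9 1.8 0.9] w 0.0554 g 0.0 j7 1.69
61.121646101476166 [0.4547 0.0125 0.3727] [[-0.207, 0.978, 0.001], [-0.933, -0.197, -0.301], [-0.294, -0.063, 0.954]]
[278.16152545 145.01343465]
[339.71929397 265.99848987]
```

View pics/w1.png

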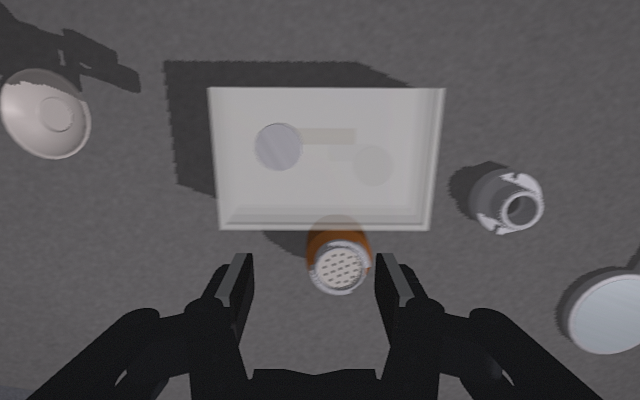

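The wrist view shows the disk at (278,147), the jar mouth at (339,266), the ring on the right at (505,203) and the dish at top left. All of it agrees with the top view. Now I'll refine these by contour.

Run:
```python
from h import *
def rg(c,box,z,name,mask):
    x0,y0,x1,y1=box; m=np.zeros(c["image"].shape[:2],np.uint8); m[y0:y1,x0:x1]=mask[y0:y1,x0:x1]
    m=cv2.morphologyEx(m,cv2.MORPH_CLOSE,np.ones((5,5)) )
    cn=max(cv2.findContours(m,0,1)[0],key=cv2.contourArea); e=cv2.fitEllipse(cv2.convexHull(cn))
    p=onz(c,*e[0],z); print(name,np.round(e[0],1),np.round(e[1],1),np.round(p,4)); return p
for n in("wrist","top"):
    c=cam(n); im=c["image"].astype(int); b=im[...,0]-im[...,2]
    br=im.max(2); sat=im.max(2)-im.min(2)
    if n=="wrist":
        print(im[147,278],im[180,320],im[164,372],im[266,339],im[240,339],im[292,339],im[266,367])
        rg(c,(240,110,315,182),.078,"disk",(b>5).astype(np.uint8))
        rg(c,(300,235,375,300),.0655,"sifter",((br>175)).astype(np.uint8)); 
        # brown mask
        rg(c,(290,225,380,310),.07,"neck",((sat<40)&(br>110)).astype(np.uint8))
    else:
        print(im[221,328],im[235,300],im[178,297])
        rg(c,(312,208,344,236),.078,"disk",(b>5).astype(np.uint8))
        rg(c,(280,164,314,192),.0655,"sifter",(br>175).astype(np.uint8))
        rg(c,(280,164,314,192),.07,"neck",((sat<40)&(br>110)).astype(np.uint8))
    if n=="wrist": cv2.imwrite("pics/w1z.png",cv2.resize(c["image"][225:305,290:390],None,fx=7,fy=7,interpolation=cv2.INTER_CUBIC))
```

```text
[148 142 144] [167 167 169] [163 163 165] [158 158 164] [94 87 85] [87 85 88] [157 156 163]
disk [289.9 144.8] [45.3 45.9] [ 0.5023 -0.0069  0.078 ]
sifter [368.3 254.8] [ 3.6 20.1] [0.5965 0.089  0.0655]
neck [350.2 265.4] [53.  59.5] [0.6094 0.073  0.07  ]
[114 131 138] [142 161 170] [139 158 167]Traceback (most recent call last):
  File "<stdin>", line 18, in <module>
  File "<stdin>", line 5, in rg
ValueError: max() iterable argument is empty
```

View pics/w1z.png

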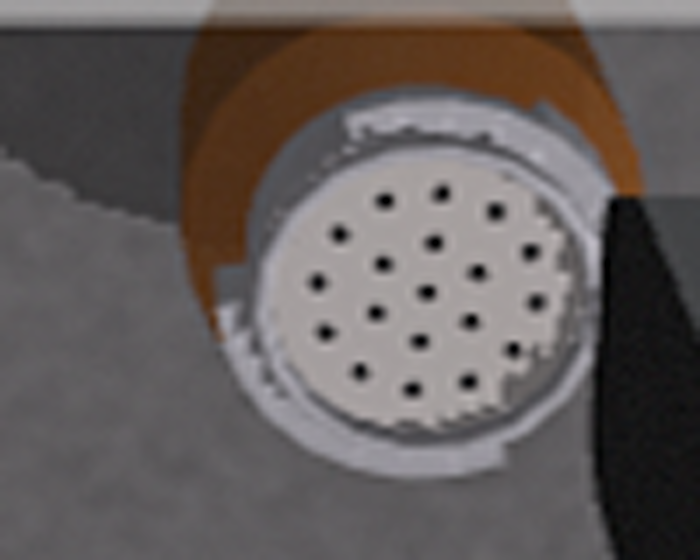

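The crop shows the sifter centre hole at (428,292) in the crop, i.e. full-image (351.1,266.7). The thread arc ends are at (347,122), (218,310) and (508,458). I'll turn these into the jar's pose.

Run:
```python
from h import *
st()
c=cam("wrist"); P=lambda x,y,z: onz(c,290+(x+.5)/7-.5,225+(y+.5)/7-.5,z)
im=c["image"]
j=P(428,292,.0655); print("jar",np.round(j,4))
for q in [(347,122),(218,310),(508,458),(345,112),(228,300),(500,468)]:
    p=P(*q,.066)-j; print(q,"r %.4f ang %.1f"%(np.hypot(p[0],p[1]),np.degrees(np.arctan2(p[1],p[0]))))
# holes centroid
g=cv2.cvtColor(im,cv2.COLOR_BGR2GRAY)
# tray edges in wrist: rays of the top front edge
e=[onz(c,u,v,.072) for u,v in((209,88),(446,88),(430,229),(220,229))]; print(np.round(e,4))
t=cam("top"); print("top: jar",np.round(onz(t,205+459.5/5-.5,165+66.5/5-.5,.0655),4),"disk",np.round(onz(t,205+614/5-.5,165+281.5/5-.5,.078),4))
h,s=im[110:182,240:325].astype(int),0
m=((h[...,0]-h[...,2])>1).astype(np.uint8); m=cv2.medianBlur(m,5)
cn=max(cv2.findContours(m,0,1)[0],key=cv2.contourArea); E=cv2.fitEllipse(cv2.convexHull(cn)); print(E, np.round(onz(c,240+E[0][0],110+E[0][1],.078),4))
```

```text
t2.2 tcp [0.5293 0.0266 0.231 ] yawY 101.64 z [-0.    -0.001 -1.   ] F [-0.6  1.9 -0.3] w 0.0552 g 0.0 j7 1.69
jar [0.6094 0.0811 0.0655]
(347, 122) r 0.0297 ang -143.8
(218, 310) r 0.0304 ang -73.4
(508, 458) r 0.0299 ang 36.6
(345, 112) r 0.0312 ang -144.5
(228, 300) r 0.0289 ang -76.3
(500, 468) r 0.0310 ang 33.5
[[ 0.4673 -0.0761  0.072 ]
 [ 0.4272  0.1191  0.072 ]
 [ 0.5522  0.1445  0.072 ]
 [ 0.5926 -0.0518  0.072 ]]
top: jar [0.6132 0.0734 0.0655] disk [ 0.5026 -0.0072  0.078 ]
((42.24495315551758, 36.65781784057617), (46.692970275878906, 47.908424377441406), 152.5983428955078) [ 0.5024 -0.0068  0.078 ]
```

```bash
cat >> h.py <<'E'
def holes(c,box):
    x0,y0,x1,y1=box; g=cv2.cvtColor(c["image"],cv2.COLOR_BGR2GRAY)[y0:y1,x0:x1]; g=cv2.resize(g,None,fx=6,fy=6,interpolation=cv2.INTER_CUBIC)
    bh=cv2.morphologyEx(g,cv2.MORPH_BLACKHAT,cv2.getStructuringElement(2,(25,25)))
    k,l,s,ce=cv2.connectedComponentsWithStats((bh>40).astype(np.uint8)); a=s[:,4]
    ok=[i for i in range(1,k) if 25<a[i]<600 and max(s[i,2:4])<1.9*min(s[i,2:4])]
    return (ce[ok]+.5)/6-.5+[x0,y0]
def blue(c,box,th=1):
    x0,y0,x1,y1=box; h=c["image"][y0:y1,x0:x1].astype(int); m=cv2.medianBlur(((h[...,0]-h[...,2])>th).astype(np.uint8),5)
    cn=max(cv2.findContours(m,0,1)[0],key=cv2.contourArea); E=cv2.fitEllipse(cv2.convexHull(cn)); return np.array(E[0])+[x0,y0],E[1]
E
python3 - <<'E'
from h import *
for k in range(4): c=cam("wrist")
st()
q=holes(c,(310,235,385,300)); print(len(q),np.round(q,0).tolist())
P=np.array([onz(c,u,v,.0655) for u,v in q]); m=np.median(P,0); P=P[np.hypot(*(P-m)[:,:2].T)<.021]; print(len(P),P.mean(0),(P.max(0)+P.min(0))/2)
e,s=blue(c,(240,110,325,182)); print(e,s,onz(c,*e,.078))
go((.5024,-.0068,.10),102)
E
```

```text
t2.5 tcp [0.5282 0.031  0.2313] yawY 102.07 z [-0.     0.001 -1.   ] F [ 0.3  0.1 -0. ] w 0.0558 g 0.0 j7 1.69
30 [[340.0, 254.0], [332.0, 255.0], [356.0, 257.0], [348.0, 257.0], [326.0, 260.0], [339.0, 261.0], [359.0, 265.0], [353.0, 263.0], [332.0, 264.0], [345.0, 265.0], [323.0, 267.0], [338.0, 268.0], [354.0, 270.0], [331.0, 271.0], [312.0, 272.0], [358.0, 271.0], [344.0, 272.0], [324.0, 274.0], [337.0, 275.0], [314.0, 276.0], [350.0, 276.0], [354.0, 276.0], [357.0, 279.0], [329.0, 279.0], [316.0, 281.0], [344.0, 281.0], [350.0, 280.0], [336.0, 282.0], [348.0, 287.0], [343.0, 288.0]]
24 [0.61596782 0.08072325 0.0655    ] [0.61559222 0.07759589 0.0655    ]
[276.77511597 146.48389053] (46.81857681274414, 47.850833892822266) [ 0.5024505 -0.0069169  0.078    ]
['dp/50mm', [0.663, -0.632, 2.626], 'dr/.12', [0.004, 0.0, 0.01]]
```

Call:
arm_command([
  {"dp": [0.17, -0.16, 0.43], "dr": [0, 0, 0], "jaw": 0.35},
  {"dp": [0.17, -0.16, 0.44], "dr": [0, 0, 0], "jaw": 0.35},
  {"dp": [0.16, -0.16, 0.44], "dr": [0, 0, 0], "jaw": 0.35},
  {"dp": [0.16, -0.15, 0.44], "dr": [0, 0, 0], "jaw": 0.35},
  {"dp": [0, 0, 0.44], "dr": [0, 0, 0], "jaw": 0.35},
  {"dp": [0, 0, 0.4], "dr": [0, 0, 0], "jaw": 0.35},
  {"dp": [0, 0, 0], "dr": [0, 0, 0], "jaw": 0.35},
  {"dp": [0, 0, 0], "dr": [0, 0, 0], "jaw": 0.35},
  {"dp": [0, 0, 0], "dr": [0, 0, 0], "jaw": 0.35},
  {"dp": [0, 0, 0], "dr": [0, 0, 0], "jaw": 0.35},
])

```text
clock: 3.5
tcp_pos: [0.5035, -0.0076, 0.1029]
orientation: [-0.327, 3.123, 0.001]
wrist_force: [0.8, -0.3, 0.3]
width: 0.0558
grasp_force: 0.0
```

Run:
```python
from h import *
c=cam("wrist"); st(); cv2.imwrite("pics/w2.png",c["image"]); print(np.round([proj(c,(.5024,-.0068,.078)),proj(c,(.613,.0745,.0655))]))
go((.5024,-.0068,.08),102)
```

```text
t3.5 tcp [ 0.5034 -0.0077  0.1027] yawY 101.97 z [ 0.002  0.001 -1.   ] F [ 0.2 -0.5 -0. ] w 0.0555 g 0.0 j7 1.79
[[315. 242.]
 [398. 402.]]
['dp/50mm', [0.016, 0.021, 0.454], 'dr/.12', [0.002, 0.013, -0.005]]
```

View pics/w2.png

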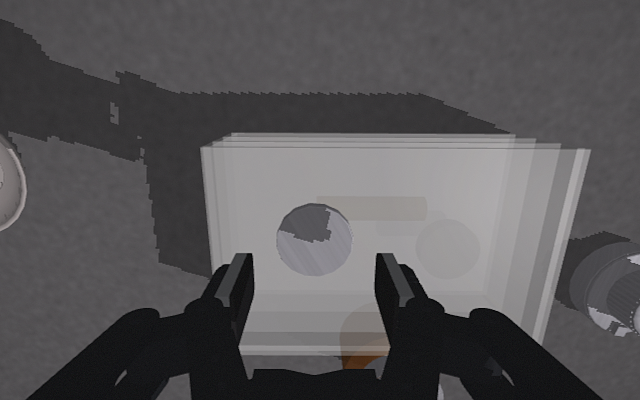

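The disk sits centred between the fingers at about (314,240). Lowering, then probing for contact with the tray.

Call:
arm_command([
  {"dp": [0.01, 0.01, 0.3], "dr": [0, 0.01, 0], "jaw": 0.35},
  {"dp": [0.01, 0.01, 0.24], "dr": [0, 0, 0], "jaw": 0.35},
  {"dp": [0, 0, 0.06], "dr": [0, 0, 0], "jaw": 0.35},
  {"dp": [0, 0, 0], "dr": [0, 0, 0], "jaw": 0.35},
  {"dp": [0, 0, 0], "dr": [0, 0, 0], "jaw": 0.35},
])

```text
clock: 4.05
tcp_pos: [0.5019, -0.0072, 0.0722]
orientation: [0.327, -3.124, 0.0]
wrist_force: [0.6, -0.3, 0.3]
width: 0.0552
grasp_force: 0.0
```

Call:
arm_command([
  {"dp": [0, 0, 0.04], "dr": [0, 0, 0], "jaw": 0.35},
  {"dp": [0, 0, 0], "dr": [0, 0, 0], "jaw": 0.35},
])

```text
clock: 4.25
tcp_pos: [0.5017, -0.0071, 0.0699]
orientation: [0.327, -3.124, -0.0]
wrist_force: [0.4, -0.2, -0.8]
width: 0.0555
grasp_force: 0.0
```

Call:
arm_command([
  {"dp": [0, 0, 0.04], "dr": [0, 0, 0], "jaw": 0.35},
  {"dp": [0, 0, 0], "dr": [0, 0, 0], "jaw": 0.35},
])

```text
clock: 4.45
tcp_pos: [0.5019, -0.0071, 0.068]
orientation: [0.327, -3.124, -0.0]
wrist_force: [-0.8, -0.6, 3.8]
width: 0.0554
grasp_force: 1.6
```

Call:
arm_command([
  {"dp": [0, 0, 0.02], "dr": [0, 0, 0], "jaw": 0.35},
  {"dp": [0, 0, 0], "dr": [0, 0, 0], "jaw": 0.35},
])

```text
clock: 4.65
tcp_pos: [0.5019, -0.0071, 0.0679]
orientation: [0.327, -3.124, -0.001]
wrist_force: [-7.4, -0.3, 17.5]
width: 0.0557
grasp_force: 8.7
```

Call:
arm_command([
  {"dp": [0, 0, 0], "dr": [0, 0, 0], "jaw": 0.35},
  {"dp": [0, 0, 0], "dr": [0, 0, 0], "jaw": 0.35},
])

```text
clock: 4.85
tcp_pos: [0.5019, -0.0071, 0.068]
orientation: [0.327, -3.124, -0.001]
wrist_force: [-6.8, -0.5, 16.6]
width: 0.0554
grasp_force: 8.5
```

Contact is at TCP z = 0.068. I'll raise to about 0.071 and close.

Call:
arm_command([
  {"dp": [0, 0, -0.08], "dr": [0, 0, 0], "jaw": 0.35},
  {"dp": [0, 0, 0], "dr": [0, 0, 0], "jaw": 0.35},
  {"dp": [0, 0, 0], "dr": [0, 0, 0], "jaw": 0.45},
  {"dp": [0, 0, 0], "dr": [0, 0, 0], "jaw": 0.5},
  {"dp": [0, 0, 0], "dr": [0, 0, 0], "jaw": 0.55},
  {"dp": [0, 0, 0], "dr": [0, 0, 0], "jaw": 0.7},
  {"dp": [0, 0, 0], "dr": [0, 0, 0], "jaw": 0.7},
  {"dp": [0, 0, 0], "dr": [0, 0, 0], "jaw": 0.7},
])

```text
clock: 5.65
tcp_pos: [0.5015, -0.0072, 0.0711]
orientation: [0.327, -3.123, -0.0]
wrist_force: [-4.1, -0.8, 8.6]
width: 0.0386
grasp_force: 59.2
```

Run:
```python
from h import *
c=cam("wrist"); st(); go((.612,.0745,.11),102)
t=cam("top"); cv2.imwrite("pics/t2.png",cv2.resize(t["image"][165:260,265:360],None,fx=6,fy=6,interpolation=cv2.INTER_CUBIC))
```

```text
t5.7 tcp [ 0.5016 -0.0072  0.0711] yawY 101.95 z [-0.001 -0.    -1.   ] F [-3.1  0.6  7.3] w 0.0389 g 59.2 j7 1.81
['dp/50mm', [-2.498, 1.141, -0.781], 'dr/.12', [0.002, -0.012, -0.007]]
```

The width reads 39 mm where 42 was expected, so I'll lift and check that the disk is held.

Call:
arm_command([
  {"dp": [0, 0, -0.1], "dr": [0, 0, 0], "jaw": 0.7},
  {"dp": [0, 0, -0.2], "dr": [0, 0, 0], "jaw": 0.7},
  {"dp": [0, 0, -0.3], "dr": [0, 0, 0], "jaw": 0.7},
  {"dp": [0, 0, -0.2], "dr": [0, 0, 0], "jaw": 0.7},
  {"dp": [0, 0, 0], "dr": [0, 0, 0], "jaw": 0.7},
  {"dp": [0, 0, 0], "dr": [0, 0, 0], "jaw": 0.7},
])

```text
clock: 6.35
tcp_pos: [0.5017, -0.007, 0.1108]
orientation: [0.327, -3.124, -0.0]
wrist_force: [-0.4, -0.9, -0.5]
width: 0.0384
grasp_force: 60.2
```

Run:
```python
from h import *
c=cam("wrist"); st(); a=cv2.resize(c["image"][180:380,190:440],None,fx=2,fy=2,interpolation=cv2.INTER_CUBIC)
s=cam("side")["image"]; b=cv2.resize(s[150:230,240:340],None,fx=5,fy=5,interpolation=cv2.INTER_CUBIC)[:400,:300]
cv2.imwrite("pics/w3.png",np.hstack([a,b]))
```

```text
t6.4 tcp [ 0.5014 -0.0071  0.1104] yawY 101.96 z [-0.002 -0.    -1.   ] F [-0.2 -0.4 -1.5] w 0.0387 g 60.2 j7 1.78
```

View pics/w3.png

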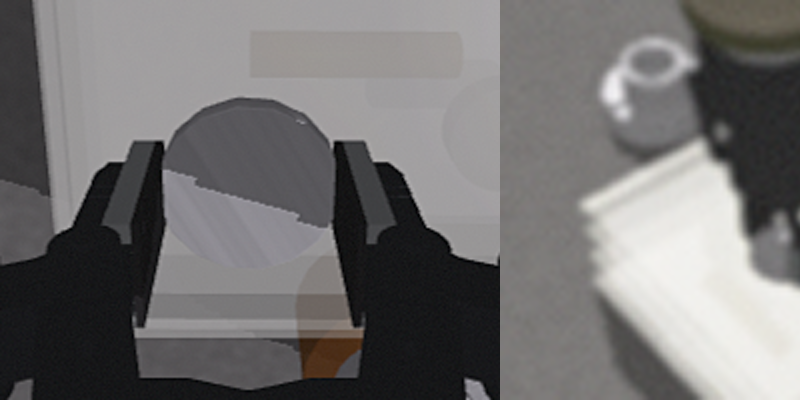

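The disk is held flat and square between the pads, centred at about (249,182) in the crop, i.e. full-image (314.5,271). Next I'll go past the jar so the wrist camera can see its mouth above the held disk.

Run:
```python
from h import *
c=cam("wrist"); s=observe(); Rt=R.from_rotvec(s["orientation"]).as_matrix()
for z in (.1173,.1113): pass
p=onz(c,314.5,271,s["tcp_pos"][2]+.0069); print("disk in tool mm",np.round(Rt.T@(p-s["tcp_pos"])*1e3,1)); go((.64,.08,.22),102)
```

```text
disk in tool mm [ 1.1  0.6 -6.9]
['dp/50mm', [-3.071, 1.13, -2.203], 'dr/.12', [0.0, -0.018, -0.006]]
```

Call:
arm_command([
  {"dp": [-0.1, 0.03, -0.4], "dr": [0, 0, 0], "jaw": 0.7},
  {"dp": [-0.3, 0.1, -0.4], "dr": [0, 0, 0], "jaw": 0.7},
  {"dp": [-0.4, 0.15, -0.4], "dr": [0, 0, 0], "jaw": 0.7},
  {"dp": [-0.5, 0.2, -0.4], "dr": [0, -0.01, 0], "jaw": 0.7},
  {"dp": [-0.5, 0.2, -0.3], "dr": [0, -0.01, 0], "jaw": 0.7},
  {"dp": [-0.5, 0.18, -0.2], "dr": [0, 0, 0], "jaw": 0.7},
  {"dp": [-0.4, 0.15, -0.1], "dr": [0, 0, 0], "jaw": 0.7},
  {"dp": [-0.27, 0.09, 0], "dr": [0, 0, 0], "jaw": 0.7},
  {"dp": [-0.1, 0.03, 0], "dr": [0, 0, 0], "jaw": 0.7},
  {"dp": [0, 0, 0], "dr": [0, 0, 0], "jaw": 0.7},
  {"dp": [0, 0, 0], "dr": [0, 0, 0], "jaw": 0.7},
  {"dp": [0, 0, 0], "dr": [0, 0, 0], "jaw": 0.7},
  {"dp": [0, 0, 0], "dr": [0, 0, 0], "jaw": 0.7},
  {"dp": [0, 0, 0], "dr": [0, 0, 0], "jaw": 0.7},
  {"dp": [0, 0, 0], "dr": [0, 0, 0], "jaw": 0.7},
  {"dp": [0, 0, 0], "dr": [0, 0, 0], "jaw": 0.7},
])

```text
clock: 8.1
tcp_pos: [0.6401, 0.0799, 0.2209]
orientation: [-0.327, 3.123, 0.0]
wrist_force: [0.1, 1.2, -1.2]
width: 0.0385
grasp_force: 60.3
```

Run:
```python
from h import *
for k in range(2): c=cam("wrist"); st()
u,v=proj(c,(.613,.0745,.0655)).astype(int); print(u,v); x0,y0=u-50,v-45
cv2.imwrite("pics/w4.png",cv2.resize(c["image"][y0:y0+90,x0:x0+100],None,fx=6,fy=6,interpolation=cv2.INTER_CUBIC)); print(x0,y0)
np.save("w4.npy",np.array([c["camera_from_world"],np.diag([c["f"],c["cx"],c["cy"],1])]))
q=holes(c,(u-30,v-28,u+30,v+28)); print(len(q)); 
P=np.array([onz(c,a,b,.0655) for a,b in q]); P=P[np.hypot(*(P-np.median(P,0))[:,:2].T)<.018]; print(len(P),P.mean(0),(P.max(0)+P.min(0))/2)
d=np.hypot(*(P-P.mean(0))[:,:2].T); print(np.round(P[np.argmin(d)],4))
```

```text
t8.2 tcp [0.6402 0.0799 0.2208] yawY 101.95 z [ 0.001  0.    -1.   ] F [-0.5  1.4 -0.4] w 0.0388 g 60.3 j7 1.71
t8.2 tcp [0.6402 0.0799 0.2208] yawY 101.95 z [ 0.001  0.    -1.   ] F [-0.2 -0.5 -0.5] w 0.0387 g 60.3 j7 1.71
313 152
263 107
31
17 [0.6185768  0.07795929 0.0655    ] [0.61746352 0.07592422 0.0655    ]
[0.621  0.0757 0.0655]
```

View pics/w4.png

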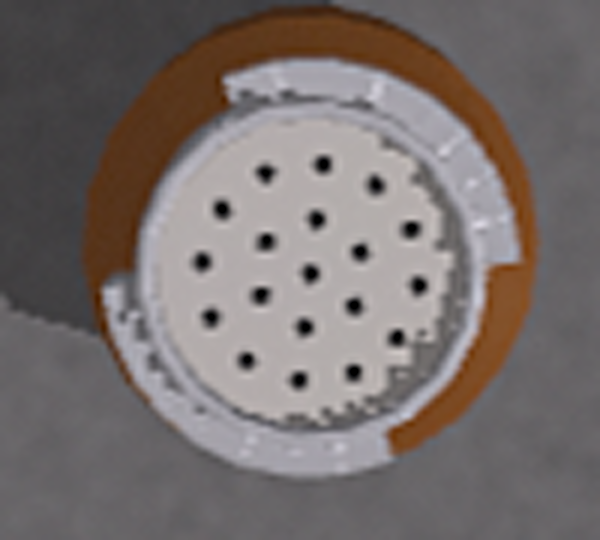

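The crop shows the sifter centre hole at (310.2,272.6). The thread arc ends are at about (225,80), (520,263), (105,283) and (391,460).

Run:
```python
from h import *
a=np.load("w4.npy"); c=dict(camera_from_world=a[0],f=a[1][0,0],cx=a[1][1,1],cy=a[1][2,2])
P=lambda x,y,z: onz(c,263+(x+.5)/6-.5,107+(y+.5)/6-.5,z)
j=P(310.2,272.6,.0655); print("jar",np.round(j,4), "rim", np.round((P(140,268,.07)+P(485,268,.07))/2,4), np.round((P(312,104,.07)+P(312,433,.07))/2,4))
for q in [(225,85),(520,263),(105,283),(391,460)]:
    p=P(*q,.066)-j; print(q,"r %.4f ang %.1f"%(np.hypot(p[0],p[1]),np.degrees(np.arctan2(p[1],p[0]))))
for n,z in(("hi",.11),("lo",.073)): go((j[0],j[1],z),102)
```

```text
jar [0.6129 0.0749 0.0655] rim [0.6115 0.0749 0.07  ] [0.6121 0.075  0.07  ]
(225, 85) r 0.0294 ang -143.8
(520, 263) r 0.0306 ang 104.7
(105, 283) r 0.0301 ang -75.3
(391, 460) r 0.0307 ang 35.3
['dp/50mm', [0.558, 0.014, 2.216], 'dr/.12', [0.001, 0.011, -0.007]]
['dp/50mm', [0.559, 0.014, 2.956], 'dr/.12', [0.001, 0.011, -0.007]]
```

Call:
arm_command([
  {"dp": [0.13, 0, 0.2], "dr": [0, 0, 0], "jaw": 0.7},
  {"dp": [0.2, 0, 0.4], "dr": [0, 0.01, 0], "jaw": 0.7},
  {"dp": [0.15, 0.01, 0.5], "dr": [0, 0, 0], "jaw": 0.7},
  {"dp": [0.08, 0, 0.5], "dr": [0, 0, 0], "jaw": 0.7},
  {"dp": [0, 0, 0.4], "dr": [0, 0, 0], "jaw": 0.7},
  {"dp": [0, 0, 0.3], "dr": [0, 0, 0], "jaw": 0.7},
  {"dp": [0, 0, 0.2], "dr": [0, 0, 0], "jaw": 0.7},
  {"dp": [0, 0, 0.1], "dr": [0, 0, 0], "jaw": 0.7},
  {"dp": [0, 0, 0], "dr": [0, 0, 0], "jaw": 0.7},
  {"dp": [0, 0, 0], "dr": [0, 0, 0], "jaw": 0.7},
  {"dp": [0, 0, 0], "dr": [0, 0, 0], "jaw": 0.7},
  {"dp": [0, 0, 0], "dr": [0, 0, 0], "jaw": 0.7},
  {"dp": [0, 0, 0], "dr": [0, 0, 0], "jaw": 0.7},
])

```text
clock: 9.5
tcp_pos: [0.613, 0.0747, 0.0912]
orientation: [-0.327, 3.124, 0.0]
wrist_force: [-0.1, -0.3, -0.4]
width: 0.0387
grasp_force: 60.3
```

Run:
```python
from h import *
st(); go((.6125,.0749,.0695),102)
```

```text
t9.5 tcp [0.613  0.0747 0.0912] yawY 101.95 z [ 0.001  0.    -1.   ] F [-0.1 -0.3 -0.4] w 0.0387 g 60.3 j7 1.74
['dp/50mm', [0.008, 0.005, 0.433], 'dr/.12', [0.001, 0.006, -0.007]]
```

Call:
arm_command([
  {"dp": [0.008, 0.005, 0.15], "dr": [0, 0, 0], "jaw": 0.7},
  {"dp": [0, 0, 0.15], "dr": [0, 0, 0], "jaw": 0.7},
  {"dp": [0, 0, 0.08], "dr": [0, 0, 0], "jaw": 0.7},
  {"dp": [0, 0, 0.04], "dr": [0, 0, 0], "jaw": 0.7},
  {"dp": [0, 0, 0], "dr": [0, 0, 0], "jaw": 0.7},
  {"dp": [0, 0, 0], "dr": [0, 0, 0], "jaw": 0.7},
])

```text
clock: 10.1
tcp_pos: [0.6124, 0.0748, 0.0698]
orientation: [-0.327, 3.124, 0.0]
wrist_force: [0.5, 0.2, -0.2]
width: 0.0385
grasp_force: 60.5
```

Call:
arm_command([
  {"dp": [0, 0, 0], "dr": [0, 0, 0], "jaw": 0.4},
  {"dp": [0, 0, 0], "dr": [0, 0, 0], "jaw": 0.35},
  {"dp": [0, 0, 0], "dr": [0, 0, 0], "jaw": 0.35},
  {"dp": [0, 0, -0.2], "dr": [0, 0, 0], "jaw": 0.35},
  {"dp": [-0.1, 0, -0.5], "dr": [0, 0, 0], "jaw": 0.35},
  {"dp": [-0.2, 0.01, -0.6], "dr": [0, 0, 0], "jaw": 0.35},
  {"dp": [-0.2, 0.01, -0.6], "dr": [0, 0, 0], "jaw": 0.35},
  {"dp": [-0.05, 0, -0.6], "dr": [0, 0, 0], "jaw": 0.35},
  {"dp": [0, 0, -0.4], "dr": [0, 0, 0], "jaw": 0.35},
  {"dp": [0, 0, -0.1], "dr": [0, 0, 0], "jaw": 0.35},
  {"dp": [0, 0, 0], "dr": [0, 0, 0], "jaw": 0.35},
  {"dp": [0, 0, 0], "dr": [0, 0, 0], "jaw": 0.35},
  {"dp": [0, 0, 0], "dr": [0, 0, 0], "jaw": 0.35},
  {"dp": [0, 0, 0], "dr": [0, 0, 0], "jaw": 0.35},
  {"dp": [0, 0, 0], "dr": [0, 0, 0], "jaw": 0.35},
  {"dp": [0, 0, 0], "dr": [0, 0, 0], "jaw": 0.35},
])

```text
clock: 11.7
tcp_pos: [0.6389, 0.0815, 0.2195]
orientation: [0.327, -3.124, 0.0]
wrist_force: [0.6, -0.0, -0.3]
width: 0.0553
grasp_force: 0.0
```

Run:
```python
from h import *
c=cam("wrist"); st()
u,v=proj(c,(.6125,.0749,.0715)).astype(int); print(u,v); x0,y0=u-50,v-45
a=cv2.resize(c["image"][y0:y0+90,x0:x0+100],None,fx=4,fy=4,interpolation=cv2.INTER_CUBIC)
# ring, for the next step, to the right
r=proj(c,(.524,.2417,.03)).astype(int); print(r)
b=c["image"][max(r[1]-45,0):max(r[1]-45,0)+90,min(r[0]-50,540):min(r[0]-50,540)+100]; print(max(r[1]-45,0),min(r[0]-50,540))
cv2.imwrite("pics/w5.png",np.hstack([a,cv2.resize(b,None,fx=4,fy=4,interpolation=cv2.INTER_CUBIC)]))
np.save("w5.npy",np.array([c["camera_from_world"],np.diag([c["f"],c["cx"],c["cy"],1])])); print(x0,y0)
```

```text
t11.8 tcp [0.6389 0.0815 0.2196] yawY 101.95 z [-0. -0. -1.] F [-0.2  0.5 -0.5] w 0.0556 g 0.0 j7 1.71
312 154
[507  90]
45 457
262 109
```

View pics/w5.png

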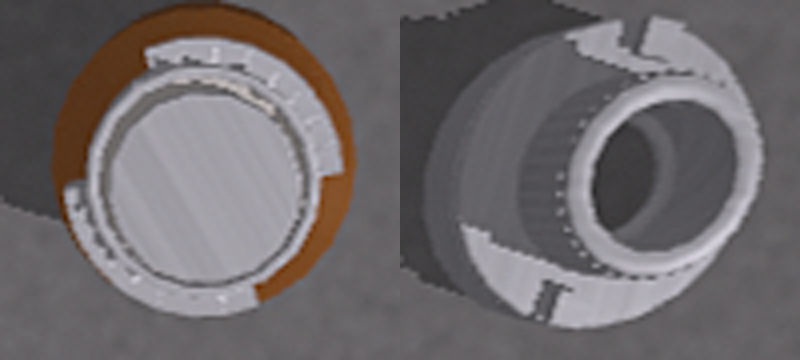

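The disk lies flat in the mouth, centred at about (204,190) in the left crop and ringed evenly by the rim. The right crop shows the ring: collar top centre at about (664,173), ears near (645,40) and (555,300). Now for the numbers on both.

Run:
```python
from h import *
a=np.load("w5.npy"); c=dict(camera_from_world=a[0],f=a[1][0,0],cx=a[1][1,1],cy=a[1][2,2])
P=lambda x,y,z,x0,y0: onz(c,x0+(x+.5)/4-.5,y0+(y+.5)/4-.5,z)
print("disk",np.round(P(204,190,.0715,262,109),4))
print("ring",np.round(P(264,173,.044,457,45),4))
e=[P(245,40,.024,457,45),P(155,300,.024,457,45)]; d=e[0]-e[1]; print(np.round(e,4),"mid",np.round((e[0]+e[1])/2,4),"len",np.hypot(*d[:2]),"ang",np.degrees(np.arctan2(d[1],d[0])))
t=cam("top"); P2=lambda x,y,z: onz(t,205+(x+.5)/5-.5,165+(y+.5)/5-.5,z)
print("top ring collar",np.round(P2(117,248,.044),4)); e=[P2(140,200,.024),P2(140,310,.024)]; d=e[0]-e[1]; print(np.round(e,4),np.degrees(np.arctan2(d[1],d[0])))
print(observe()["joints"].round(2))
```

```text
disk [0.614  0.0754 0.0715]
ring [0.5206 0.2461 0.044 ]
[[0.4915 0.242  0.024 ]
 [0.5507 0.243  0.024 ]] mid [0.5211 0.2425 0.024 ] len 0.059217371319337256 ang -179.07749583622575
top ring collar [0.5185 0.246  0.044 ]
[[0.5469 0.2402 0.024 ]
 [0.4891 0.2368 0.024 ]] 3.374725745421381
[-0.53  0.4   0.45  1.44 -0.17  1.34  1.71]
```

The ring is at about (0.520, 0.246) with its ears roughly along world x. I'll go over it with the tool turned to a 62° yaw, which leaves joint 7 room for the later turns.

Call:
arm_command([
  {"dp": [0.05, 0.15, 0], "dr": [0, 0, 0], "jaw": 0.2},
  {"dp": [0.15, 0.4, 0], "dr": [0, 0, 0], "jaw": 0.2},
  {"dp": [0.2, 0.6, 0], "dr": [0, 0, 0], "jaw": 0.2},
  {"dp": [0.25, 0.65, 0], "dr": [0, 0, 0], "jaw": 0.2},
  {"dp": [0.25, 0.65, 0.1], "dr": [0, 0, 0], "jaw": 0.2},
  {"dp": [0.2, 0.5, 0.2], "dr": [0, 0, 0], "jaw": 0.2},
  {"dp": [0.1, 0.3, 0.2], "dr": [0, 0, 0], "jaw": 0.2},
  {"dp": [0.03, 0.11, 0.1], "dr": [0, 0, 0.5], "jaw": 0.2},
  {"dp": [0, 0, 0], "dr": [0, 0, 0.97], "jaw": 0.2},
  {"dp": [0, 0, 0], "dr": [0, 0, 0.97], "jaw": 0.2},
  {"dp": [0, 0, 0], "dr": [0, 0, 0.97], "jaw": 0.2},
  {"dp": [0, 0, 0], "dr": [0, 0, 0.97], "jaw": 0.2},
  {"dp": [0, 0, 0], "dr": [0, 0, 0.97], "jaw": 0.2},
  {"dp": [0, 0, 0], "dr": [0, 0, 0.47], "jaw": 0.2},
  {"dp": [0, 0, 0], "dr": [0, 0, 0], "jaw": 0.2},
  {"dp": [0, 0, 0], "dr": [0, 0, 0], "jaw": 0.2},
  {"dp": [0, 0, 0], "dr": [0, 0, 0], "jaw": 0.2},
  {"dp": [0, 0, 0], "dr": [0, 0, 0], "jaw": 0.2},
  {"dp": [0, 0, 0], "dr": [0, 0, 0], "jaw": 0.2},
  {"dp": [0, 0, 0], "dr": [0, 0, 0], "jaw": 0.2},
])

```text
clock: 13.8
tcp_pos: [0.544, 0.2331, 0.1898]
orientation: [-0.761, -3.048, -0.0]
wrist_force: [0.4, -0.5, -0.3]
width: 0.0682
grasp_force: 0.0
```

Run:
```python
from h import *
c=cam("wrist"); st()
u,v=proj(c,(.52,.246,.035)).astype(int); x0,y0=u-65,max(v-50,0); print(u,v,x0,y0)
cv2.imwrite("pics/w6.png",cv2.resize(c["image"][y0:y0+100,x0:x0+130],None,fx=6,fy=6,interpolation=cv2.INTER_CUBIC))
np.save("w6.npy",np.array([c["camera_from_world"],np.diag([c["f"],c["cx"],c["cy"],1])]))
```

```text
t13.8 tcp [0.544  0.2331 0.1898] yawY 61.95 z [ 0.  0. -1.] F [ 0.  -0.4  0.4] w 0.0684 g 0.0 j7 0.71
313 153 248 103
```

View pics/w6.png

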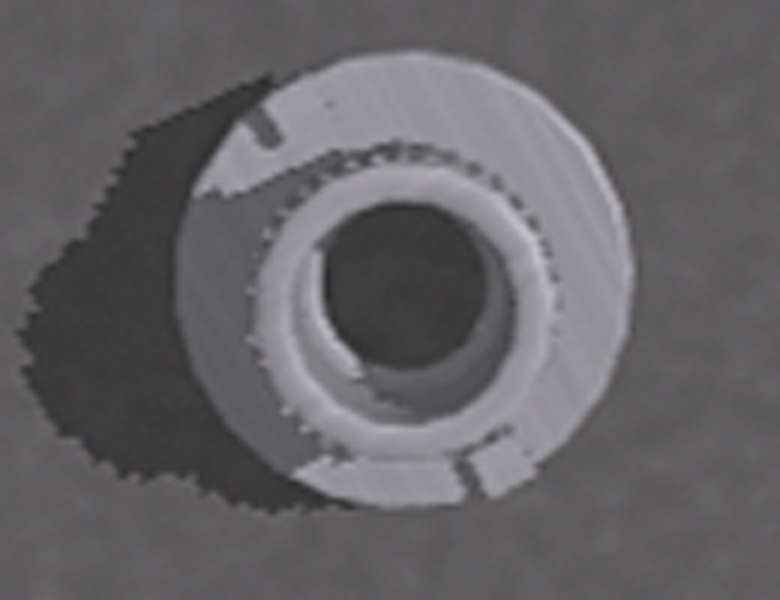

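The crop shows the collar top centred at about (406,310), the flange outline centred at (404,279), and ear tops near (290,113) and (507,467).

Run:
```python
from h import *
a=np.load("w6.npy"); c=dict(camera_from_world=a[0],f=a[1][0,0],cx=a[1][1,1],cy=a[1][2,2])
P=lambda x,y,z: onz(c,248+(x+.5)/6-.5,103+(y+.5)/6-.5,z)
print("collar",np.round(P(406,310,.044),4),"inner",np.round(P(405,312,.044),4),"flange",np.round(P(404,279,.02),4))
e=[P(290,113,.024),P(507,467,.024)]; d=e[0]-e[1]; print(np.round((e[0]+e[1])/2,4),np.hypot(*d[:2]),np.degrees(np.arctan2(d[1],d[0])))
go((.5205,.2458,.06),62); go((.5205,.2458,.021),62)
```

```text
collar [0.5203 0.248  0.044 ] inner [0.5204 0.2477 0.044 ] flange [0.5195 0.2481 0.02  ]
[0.5209 0.2469 0.024 ] 0.06296024825805914 -176.60840649468406
['dp/50mm', [0.535, 0.002, 2.596], 'dr/.12', [0.001, -0.0, -0.007]]
['dp/50mm', [0.535, 0.002, 3.376], 'dr/.12', [0.001, -0.0, -0.007]]
```

Call:
arm_command([
  {"dp": [0.1, 0, 0.2], "dr": [0, 0, 0], "jaw": 0.2},
  {"dp": [0.2, 0.01, 0.4], "dr": [0, 0, 0], "jaw": 0.2},
  {"dp": [0.18, 0.01, 0.5], "dr": [0, 0, 0], "jaw": 0.2},
  {"dp": [0.07, 0, 0.6], "dr": [0, 0, 0], "jaw": 0.2},
  {"dp": [0, 0, 0.6], "dr": [0, 0, 0], "jaw": 0.2},
  {"dp": [0, 0, 0.5], "dr": [0, 0, 0], "jaw": 0.2},
  {"dp": [0, 0, 0.35], "dr": [0, 0, 0], "jaw": 0.2},
  {"dp": [0, 0, 0.18], "dr": [0, 0, 0], "jaw": 0.2},
  {"dp": [0, 0, 0.05], "dr": [0, 0, 0], "jaw": 0.2},
  {"dp": [0, 0, 0], "dr": [0, 0, 0], "jaw": 0.2},
  {"dp": [0, 0, 0], "dr": [0, 0, 0], "jaw": 0.2},
  {"dp": [0, 0, 0], "dr": [0, 0, 0], "jaw": 0.2},
])

```text
clock: 15.05
tcp_pos: [0.5208, 0.2473, 0.0217]
orientation: [0.761, 3.047, 0.002]
wrist_force: [-0.9, 0.6, 0.4]
width: 0.0683
grasp_force: 0.0
```

Run:
```python
from h import *
st(); go((.5202,.2472,.021),62)
```

```text
t15.1 tcp [0.5208 0.2473 0.0217] yawY 61.94 z [ 0.001  0.001 -1.   ] F [-0.9  0.6  0.4] w 0.0683 g 0.0 j7 0.73
['dp/50mm', [0.009, -0.007, 0.014], 'dr/.12', [0.012, 0.005, -0.009]]
```

Call:
arm_command([
  {"dp": [0, 0, 0], "dr": [0, 0, 0], "jaw": 0.3},
  {"dp": [0, 0, 0], "dr": [0, 0, 0], "jaw": 0.4},
  {"dp": [0, 0, 0], "dr": [0, 0, 0], "jaw": 0.45},
  {"dp": [0, 0, 0], "dr": [0, 0, 0], "jaw": 0.5},
  {"dp": [0, 0, 0], "dr": [0, 0, 0], "jaw": 0.7},
  {"dp": [0, 0, 0], "dr": [0, 0, 0], "jaw": 0.7},
  {"dp": [0, 0, 0], "dr": [0, 0, 0], "jaw": 0.7},
])

```text
clock: 15.75
tcp_pos: [0.5203, 0.247, 0.0213]
orientation: [-0.762, -3.048, -0.001]
wrist_force: [-2.8, -1.2, 6.2]
width: 0.0427
grasp_force: 60.0
```

Run:
```python
from h import *
c=cam("wrist"); st(); go((.5208,.2473,.17),62); go((.6125,.0749,.13),129)
```

```text
t15.8 tcp [0.5203 0.247  0.0213] yawY 61.93 z [-0.  0. -1.] F [-2.9 -0.9  6.5] w 0.0429 g 60.0 j7 0.73
['dp/50mm', [-0.005, 0.011, -2.974], 'dr/.12', [0.003, -0.002, -0.01]]
['dp/50mm', [-3.246, -2.169, -2.175], 'dr/.12', [0.003, 0.0, -9.754]]
```

Call:
arm_command([
  {"dp": [0, 0, -0.1], "dr": [0, 0, 0], "jaw": 0.7},
  {"dp": [0, 0, -0.3], "dr": [0, 0, 0], "jaw": 0.7},
  {"dp": [0, 0, -0.5], "dr": [0, 0, 0], "jaw": 0.7},
  {"dp": [0, 0, -0.6], "dr": [0, 0, 0], "jaw": 0.7},
  {"dp": [-0.1, -0.07, -0.6], "dr": [0, 0, 0], "jaw": 0.7},
  {"dp": [-0.3, -0.2, -0.4], "dr": [0, 0, 0], "jaw": 0.7},
  {"dp": [-0.45, -0.3, -0.2], "dr": [0, 0, 0], "jaw": 0.7},
  {"dp": [-0.5, -0.33, 0], "dr": [0, 0, 0], "jaw": 0.7},
  {"dp": [-0.5, -0.33, 0], "dr": [0, 0, 0], "jaw": 0.7},
  {"dp": [-0.5, -0.33, 0], "dr": [0, 0, 0], "jaw": 0.7},
  {"dp": [-0.45, -0.3, 0], "dr": [0, 0, 0], "jaw": 0.7},
  {"dp": [-0.3, -0.2, 0], "dr": [0, 0, 0], "jaw": 0.7},
  {"dp": [-0.14, -0.1, 0], "dr": [0, 0, 0], "jaw": 0.7},
  {"dp": [0, 0, 0], "dr": [0, 0, 0], "jaw": 0.7},
  {"dp": [0, 0, 0], "dr": [0, 0, 0], "jaw": 0.7},
])

```text
clock: 17.3
tcp_pos: [0.6121, 0.0766, 0.156]
orientation: [-0.76, -3.048, -0.001]
wrist_force: [-0.6, 0.3, -0.5]
width: 0.0427
grasp_force: 61.0
```

Call:
arm_command([
  {"dp": [0, 0, 0], "dr": [0, 0, -0.4], "jaw": 0.7},
  {"dp": [0, 0, 0], "dr": [0, 0, -0.9], "jaw": 0.7},
  {"dp": [0, 0, 0], "dr": [0, 0, -0.9], "jaw": 0.7},
  {"dp": [0, 0, 0], "dr": [0, 0, -0.9], "jaw": 0.7},
  {"dp": [0, 0, 0], "dr": [0, 0, -0.9], "jaw": 0.7},
  {"dp": [0, 0, 0], "dr": [0, 0, -0.9], "jaw": 0.7},
  {"dp": [0, 0, 0], "dr": [0, 0, -0.9], "jaw": 0.7},
  {"dp": [0, 0, 0], "dr": [0, 0, -0.9], "jaw": 0.7},
  {"dp": [0, 0, 0], "dr": [0, 0, -0.9], "jaw": 0.7},
  {"dp": [0, 0, 0], "dr": [0, 0, -0.9], "jaw": 0.7},
  {"dp": [0, 0, 0], "dr": [0, 0, -0.9], "jaw": 0.7},
  {"dp": [0, 0, 0], "dr": [0, 0, -0.35], "jaw": 0.7},
  {"dp": [0, 0, 0], "dr": [0, 0, 0], "jaw": 0.7},
  {"dp": [0, 0, 0], "dr": [0, 0, 0], "jaw": 0.7},
  {"dp": [0, 0, 0], "dr": [0, 0, 0], "jaw": 0.7},
  {"dp": [0, 0, 0], "dr": [0, 0, 0], "jaw": 0.7},
  {"dp": [0, 0, 0], "dr": [0, 0, 0], "jaw": 0.7},
])

```text
clock: 19.0
tcp_pos: [0.6123, 0.0756, 0.1558]
orientation: [1.048, -2.962, -0.0]
wrist_force: [-0.4, -0.1, -0.6]
width: 0.0426
grasp_force: 61.0
```

Run:
```python
from h import *
c=cam("wrist"); st(); go((.6125,.0749,.10),129)
s=observe(); Rt=R.from_rotvec(s["orientation"]).as_matrix()
# collar hole in hand: dark/bright contour of the held ring in the wrist view
for off,n in((.0227,"top"),(-.0013,"flange")):
    print(n,np.round(proj(c,s["tcp_pos"]+[0,0,off]),1))
g=cv2.cvtColor(c["image"],cv2.COLOR_BGR2GRAY); cv2.imwrite("pics/hand.png",g)
m=((g>95)).astype(np.uint8); m[:150]=0; m[360:]=0; m[:,:200]=0; m[:,430:]=0
for cn in cv2.findContours(m,cv2.RETR_CCOMP,1)[0]:
    if cv2.contourArea(cn)>400: print(cv2.boundingRect(cn),cv2.contourArea(cn),np.round(cv2.fitEllipse(cn)[0],1),np.round(cv2.fitEllipse(cn)[1],1))
for v in range(185,330,6): print(v,g[v,235:396:8])
```

```text
t19.1 tcp [0.6124 0.0755 0.1558] yawY 128.96 z [-0.  0. -1.] F [-0.1  1.  -0.6] w 0.0426 g 61.0 j7 2.15
['dp/50mm', [0.005, -0.011, 1.115], 'dr/.12', [0.001, 0.0, -0.005]]
top [314.3 293. ]
flange [314.2 264.4]
(262, 254, 107, 85) 2195.5 [313.2 300.2] [ 74.1 104.6]
(353, 202, 54, 79) 705.5 [380.7 240.4] [22.5 77.6]
(282, 164, 73, 31) 665.0 [315.3 195.4] [50. 70.]
(338, 150, 92, 50) 2141.0 [400.3 167.4] [ 41.7 101.7]
185 [ 98  93  97  90  59  69  84  97  82  83  83  82  81 156 155  74  92  95
  92  95  96]
191 [ 93  93  95  95  84 158  81  84  83  84  86  84  81  84 119  72  91  93
  96  95  99]
197 [94 92 96 92 85 82 84 86 98 94 92 93 96 86 82 83 97 90 92 94 98]
203 [ 97  95  97  99  84  88  80  94  95  95  93  95  93  93  96 122  84  94
  95  94  93]
209 [97 92 96 90 85 93 98 95 93 95 92 94 89 91 95 95 88 94 93 89 95]
215 [ 92  97  94  89  91  96  95  81  94  93  95  92  93  91  92  92 155  84
  98  93  96]
221 [ 96  94  91  94  93  94  96  93  92  94  93  91  94  91  90  95  86 155
  89  92  92]
227 [ 96  90  91  94  95  93  94  94  83  82  85  86  85  94  90  92  91 154
  92  93  
[... 850 characters left out ...]
5  79  82  95  88  82  86  93  79  82  95  97  19
  72  67  25]
293 [ 61 113  42  25 139 122  78  78  77  94  92  89  81  82  81  95  95  21
  26  76  30]
299 [ 24  53  43  26 142 157  78  81  82  82  81  84  80  85  82  95  94  18
  41  23  23]
305 [ 22  20  43  28 136 158  80  82  78  84  83  82  84  82  81 150  95  21
  24  23  26]
311 [ 26  26  45  28 104 148  92  83  83  82  83  83  84  82 112 163  89  22
  29  26  23]
317 [ 23  25  44  25  93 145 151  80  84  82  82  82  82  83 142 176  95  18
  24  23  26]
323 [ 25  28  40  21  94  91 148 148  95  82  83  84 106 141 167  84  90  22
  23  21  25]
329 [ 22  24  41  35  91  94  93 148 144 144 140 141 146 165  94  97  93  19
  25  22  23]
```

Run:
```python
from h import *
from scipy.optimize import least_squares
c=cam("wrist"); s=observe(); Rt=R.from_rotvec(s["orientation"]).as_matrix(); g=cv2.cvtColor(c["image"],cv2.COLOR_BGR2GRAY).astype(int)
zt=s["tcp_pos"][2]+.044-.0213
print(g[225:255,313]); print(g[318:350,313]); print(g[318:350,290])
o,i=[],[]
for u in range(280,350,3):
    col=g[310:348,u]; b=np.where(col>128)[0]
    if len(b)>4: o.append(Rt.T@(onz(c,u,310+b[-1]+.5,zt)-s["tcp_pos"])); i.append(Rt.T@(onz(c,u,310+b[0]-.5,zt)-s["tcp_pos"]))
for q,r in((np.array(o),.022),(np.array(i),None)):
    if r: f=least_squares(lambda a:np.hypot(q[:,0]-a[0],q[:,1]-a[1])-r,[0,0],loss="soft_l1",f_scale=.0005)
    else: f=least_squares(lambda a:np.hypot(q[:,0]-a[0],q[:,1]-a[1])-a[2],[0,0,.017],loss="soft_l1",f_scale=.0005)
    print(len(q),np.round(f.x*1e3,2),np.round(np.std(f.fun)*1e3,2))
```

```text
[ 84  84  85  86  84  86  86  85  84  85  85  86  85  86  86  86  95  93
  83  86  91 100  98  97  96  95  94  93  94  94]
[ 82  83  82  82  81  84  84  86 107 145 141 141 142 142 144 148 154 154
 135  88  95  97  98  97  97  97  94  93  92  92  93  91]
[ 80  97 136 158 152 149 148 147 143 144 147 150 147 107  91  96  97  98
  97  97  95  92  91  92  95  94  95  94  95  93  93  92]
24 [ 1.3  -0.13] 0.2
24 [ 0.03  0.06 16.03] 0.15
```

Run:
```python
from h import *
c=cam("wrist"); s=observe(); Rt=R.from_rotvec(s["orientation"]).as_matrix(); zt=s["tcp_pos"][2]+.0227
for v in (226,240.5,245.5,326,336.5): print(v,np.round((Rt.T@(onz(c,313,v,zt)-s["tcp_pos"]))*1e3,2))
g=cv2.cvtColor(c["image"],cv2.COLOR_BGR2GRAY).astype(int); print(g[160:226,313])
for u in(300,326): print(g[225:255,u])
# flange far edge (towards camera): bottom plane z= tcp-.0013
for v in range(170,202,4): print(v,np.round((Rt.T@(onz(c,313,v,s["tcp_pos"][2]-.0013)-s["tcp_pos"]))*1e3,2)[:2])
```

```text
226 [ 28.89  -0.48 -22.7 ]
240.5 [ 22.96  -0.49 -22.7 ]
245.5 [ 20.87  -0.49 -22.7 ]
326 [-15.72  -0.54 -22.7 ]
336.5 [-20.95  -0.54 -22.7 ]
[ 60  58  59  59  57  56  71  82  81  79  95 135  85 131 160 161 120  98
 103  93  81 115 155  93  81  83  83  83  82  84  85  87  99  86  88 100
  96  92  92  93  91  94  94  93  92  91  92  91  92  93  95  94  94  95
  92  92  92  94  93  94  94  95  92  84  85  83]
[ 90  81  82  81  82  81  82  83  83  84  83  82  82  82  81  80  80  84
  84  85  86  87  96 100  98  97  94  94  92  93]
[ 82  81  81  84  82  81  83  82  80  83  84  86  85  84  86  84  82  87
  86  84  86  91 104 102  99  97  95  94  94  92]
170 [45.13 -0.5 ]
174 [43.38 -0.51]
178 [41.61 -0.51]
182 [39.83 -0.51]
186 [38.03 -0.51]
190 [36.23 -0.52]
194 [34.41 -0.52]
198 [32.57 -0.52]
```

The held ring's axis is within 1 mm of the tool axis. Lowering it to just above the neck.

Call:
arm_command([
  {"dp": [-0.008, -0.006, 0.15], "dr": [0, 0, 0], "jaw": 0.7},
  {"dp": [0, 0, 0.3], "dr": [0, 0, 0], "jaw": 0.7},
  {"dp": [0, 0, 0.4], "dr": [0, 0, 0], "jaw": 0.7},
  {"dp": [0, 0, 0.25], "dr": [0, 0, 0], "jaw": 0.7},
  {"dp": [0, 0, 0.1], "dr": [0, 0, 0], "jaw": 0.7},
  {"dp": [0, 0, 0], "dr": [0, 0, 0], "jaw": 0.7},
  {"dp": [0, 0, 0], "dr": [0, 0, 0], "jaw": 0.7},
  {"dp": [0, 0, 0], "dr": [0, 0, 0], "jaw": 0.7},
])

```text
clock: 19.95
tcp_pos: [0.6134, 0.0755, 0.0966]
orientation: [-1.047, 2.96, -0.0]
wrist_force: [0.3, -0.2, -1.0]
width: 0.0425
grasp_force: 61.0
```

Run:
```python
from h import *
st(); go((.613,.0753,.0862),129)
```

```text
t19.9 tcp [0.6134 0.0755 0.0966] yawY 128.97 z [ 0.001  0.    -1.   ] F [ 0.3 -0.2 -1. ] w 0.0425 g 61.0 j7 2.17
['dp/50mm', [0.01, 0.003, 0.208], 'dr/.12', [-0.004, 0.011, -0.005]]
```

Call:
arm_command([
  {"dp": [0.008, 0.003, 0.08], "dr": [0, 0, 0], "jaw": 0.7},
  {"dp": [0, 0, 0.08], "dr": [0, 0, 0], "jaw": 0.7},
  {"dp": [0, 0, 0.05], "dr": [0, 0, 0], "jaw": 0.7},
  {"dp": [0, 0, 0], "dr": [0, 0, 0], "jaw": 0.7},
  {"dp": [0, 0, 0], "dr": [0, 0, 0], "jaw": 0.7},
])

```text
clock: 20.45
tcp_pos: [0.6125, 0.0753, 0.0852]
orientation: [1.048, -2.962, -0.0]
wrist_force: [-0.8, 0.0, -0.9]
width: 0.043
grasp_force: 61.0
```

Call:
arm_command([
  {"dp": [0, 0, 0.06], "dr": [0, 0, 0], "jaw": 0.7},
  {"dp": [0, 0, 0.04], "dr": [0, 0, 0], "jaw": 0.7},
  {"dp": [0, 0, 0], "dr": [0, 0, 0], "jaw": 0.7},
])

```text
clock: 20.75
tcp_pos: [0.6122, 0.0753, 0.0799]
orientation: [1.048, -2.961, -0.0]
wrist_force: [-0.5, -0.8, -1.3]
width: 0.0428
grasp_force: 61.0
```

Call:
arm_command([
  {"dp": [0, 0, 0.04], "dr": [0, 0, 0], "jaw": 0.7},
  {"dp": [0, 0, 0.02], "dr": [0, 0, 0], "jaw": 0.7},
  {"dp": [0, 0, 0], "dr": [0, 0, 0], "jaw": 0.7},
])

```text
clock: 21.05
tcp_pos: [0.6124, 0.0753, 0.0771]
orientation: [1.048, -2.961, -0.0]
wrist_force: [0.4, 0.2, -0.5]
width: 0.0428
grasp_force: 61.0
```

Call:
arm_command([
  {"dp": [0, 0, 0.02], "dr": [0, 0, 0], "jaw": 0.7},
  {"dp": [0, 0, 0], "dr": [0, 0, 0], "jaw": 0.7},
])

```text
clock: 21.25
tcp_pos: [0.6126, 0.0753, 0.0764]
orientation: [-1.048, 2.961, 0.0]
wrist_force: [0.1, -0.1, 0.2]
width: 0.0426
grasp_force: 61.1
```

Call:
arm_command([
  {"dp": [0, 0, 0.015], "dr": [0, 0, 0], "jaw": 0.7},
  {"dp": [0, 0, 0], "dr": [0, 0, 0], "jaw": 0.7},
  {"dp": [0, 0, 0], "dr": [0, 0, 0], "jaw": 0.7},
])

```text
clock: 21.55
tcp_pos: [0.6126, 0.0753, 0.0764]
orientation: [-1.048, 2.961, 0.0]
wrist_force: [-3.2, -0.6, 6.3]
width: 0.043
grasp_force: 61.9
```

The ring rests on the disk at TCP z = 0.0764. Turning clockwise.

Call:
arm_command([
  {"dp": [0, 0, -0.012], "dr": [0, 0, 0.3], "jaw": 0.7},
  {"dp": [0, 0, 0], "dr": [0, 0, 0.6], "jaw": 0.7},
  {"dp": [0, 0, 0], "dr": [0, 0, 0.7], "jaw": 0.7},
  {"dp": [0, 0, 0], "dr": [0, 0, 0.7], "jaw": 0.7},
  {"dp": [0, 0, 0], "dr": [0, 0, 0.7], "jaw": 0.7},
  {"dp": [0, 0, 0], "dr": [0, 0, 0.5], "jaw": 0.7},
  {"dp": [0, 0, 0], "dr": [0, 0, 0], "jaw": 0.7},
])

```text
clock: 22.25
tcp_pos: [0.6128, 0.0754, 0.0764]
orientation: [-0.406, 3.115, -0.0]
wrist_force: [1.0, -0.2, 1.7]
width: 0.0426
grasp_force: 61.3
```

Run:
```python
from h import *
st(); print(observe()["torque"].round(2)); go((.6126,.0753,.076),129-65)
```

```text
t22.2 tcp [0.6128 0.0754 0.0764] yawY 104.86 z [ 0.001  0.    -1.   ] F [ 1.  -0.2  1.7] w 0.0426 g 61.3 j7 1.78
[-0.07 -0.06 -0.01]
['dp/50mm', [0.004, -0.001, 0.008], 'dr/.12', [0.001, 0.006, 5.943]]
```

Call:
arm_command([
  {"dp": [0, 0, 0], "dr": [0, 0, 0.5], "jaw": 0.7},
  {"dp": [0, 0, 0], "dr": [0, 0, 0.7], "jaw": 0.7},
  {"dp": [0, 0, 0], "dr": [0, 0, 0.7], "jaw": 0.7},
  {"dp": [0, 0, 0], "dr": [0, 0, 0.7], "jaw": 0.7},
  {"dp": [0, 0, 0], "dr": [0, 0, 0.7], "jaw": 0.7},
  {"dp": [0, 0, 0], "dr": [0, 0, 0.7], "jaw": 0.7},
  {"dp": [0, 0, 0], "dr": [0, 0, 0.7], "jaw": 0.7},
  {"dp": [0, 0, 0], "dr": [0, 0, 0.4], "jaw": 0.7},
  {"dp": [0, 0, 0], "dr": [0, 0, 0], "jaw": 0.7},
  {"dp": [0, 0, 0], "dr": [0, 0, 0], "jaw": 0.7},
])

```text
clock: 23.25
tcp_pos: [0.6128, 0.0754, 0.0764]
orientation: [0.546, 3.093, 0.001]
wrist_force: [1.0, -0.4, 2.3]
width: 0.0429
grasp_force: 61.4
```

Run:
```python
from h import *
st(); print(observe()["torque"].round(2)); go((.6126,.0753,.076),129-65)
```

```text
t23.2 tcp [0.6128 0.0754 0.0764] yawY 69.99 z [ 0.001  0.    -1.   ] F [ 1.  -0.4  2.3] w 0.0429 g 61.4 j7 1.22
[ 0.01 -0.09 -0.05]
['dp/50mm', [0.002, -0.002, 0.008], 'dr/.12', [0.004, 0.004, 0.872]]
```

Call:
arm_command([
  {"dp": [0, 0, 0], "dr": [0, 0, 0.4], "jaw": 0.7},
  {"dp": [0, 0, 0], "dr": [0, 0, 0.4], "jaw": 0.7},
  {"dp": [0, 0, 0], "dr": [0, 0, 0.2], "jaw": 0.7},
  {"dp": [0, 0, 0], "dr": [0, 0, 0], "jaw": 0.7},
  {"dp": [0, 0, 0], "dr": [0, 0, 0], "jaw": 0.7},
])

```text
clock: 23.75
tcp_pos: [0.6127, 0.0753, 0.0764]
orientation: [0.732, 3.055, 0.001]
wrist_force: [0.9, -0.1, 5.0]
width: 0.0431
grasp_force: 61.6
```

Run:
```python
from h import *
st(); print(observe()["torque"].round(2))
```

```text
t23.8 tcp [0.6127 0.0753 0.0764] yawY 63.06 z [ 0.001  0.    -1.   ] F [ 0.9 -0.1  5. ] w 0.0431 g 61.6 j7 1.11
[-0.07 -0.06 -0.05]
```

Call:
arm_command([
  {"dp": [0, 0, 0], "dr": [0, 0, 0.3], "jaw": 0.7},
  {"dp": [0, 0, 0], "dr": [0, 0, 0.2], "jaw": 0.7},
  {"dp": [0, 0, 0], "dr": [0, 0, 0], "jaw": 0.7},
  {"dp": [0, 0, 0], "dr": [0, 0, 0], "jaw": 0.7},
])

```text
clock: 24.15
tcp_pos: [0.6127, 0.0753, 0.0764]
orientation: [0.825, 3.031, 0.001]
wrist_force: [0.5, -1.2, 4.5]
width: 0.0427
grasp_force: 61.7
```

Run:
```python
from h import *
st(); print(observe()["torque"].round(2))
```

```text
t24.1 tcp [0.6127 0.0753 0.0764] yawY 59.56 z [ 0.  0. -1.] F [ 0.5 -1.2  4.5] w 0.0427 g 61.7 j7 1.06
[-0.    0.03 -0.06]
```

Call:
arm_command([
  {"dp": [0, 0, 0], "dr": [0, 0, 0.3], "jaw": 0.7},
  {"dp": [0, 0, 0], "dr": [0, 0, 0.2], "jaw": 0.7},
  {"dp": [0, 0, 0], "dr": [0, 0, 0], "jaw": 0.7},
  {"dp": [0, 0, 0], "dr": [0, 0, 0], "jaw": 0.7},
])

```text
clock: 24.55
tcp_pos: [0.6126, 0.0753, 0.0764]
orientation: [0.915, 3.005, 0.001]
wrist_force: [0.3, 0.1, 5.9]
width: 0.0427
grasp_force: 61.7
```

Run:
```python
from h import *
st(); print(observe()["torque"].round(2), observe()["joint_efforts"].round(2))
```

```text
t24.6 tcp [0.6126 0.0753 0.0764] yawY 56.12 z [ 0.  0. -1.] F [0.3 0.1 5.9] w 0.0427 g 61.7 j7 1.00
[ 0.01 -0.01 -0.03] [-8.000e-02 -5.701e+01  1.045e+01 -3.126e+01  3.000e-02  2.000e-02
  2.000e-02]
```

Call:
arm_command([
  {"dp": [0, 0, 0], "dr": [0, 0, 0.3], "jaw": 0.7},
  {"dp": [0, 0, 0], "dr": [0, 0, 0], "jaw": 0.7},
  {"dp": [0, 0, 0], "dr": [0, 0, 0], "jaw": 0.7},
])

```text
clock: 24.85
tcp_pos: [0.6127, 0.0754, 0.0764]
orientation: [0.969, 2.988, 0.001]
wrist_force: [0.5, 0.2, 5.3]
width: 0.043
grasp_force: 61.7
```

Run:
```python
from h import *
st(); print(observe()["torque"].round(2))
```

```text
t24.9 tcp [0.6127 0.0754 0.0764] yawY 54.06 z [ 0.  0. -1.] F [0.5 0.2 5.3] w 0.0430 g 61.7 j7 0.97
[ 0.03 -0.   -0.09]
```

The expected stop hasn't appeared. I'll let go and compare the ring's ear positions with the earlier view from the same relative pose.

Call:
arm_command([
  {"dp": [0, 0, 0], "dr": [0, 0, 0], "jaw": 0.4},
  {"dp": [0, 0, 0], "dr": [0, 0, 0], "jaw": 0.2},
  {"dp": [0, 0, 0], "dr": [0, 0, 0], "jaw": 0.2},
  {"dp": [0, 0, -0.3], "dr": [0, 0, 0], "jaw": 0.2},
  {"dp": [0, 0, -0.5], "dr": [0, 0, 0], "jaw": 0.2},
  {"dp": [-0.1, 0, -0.7], "dr": [0, 0, 0], "jaw": 0.2},
  {"dp": [-0.2, 0.1, -0.7], "dr": [0, 0, -0.5], "jaw": 0.2},
  {"dp": [-0.2, 0, -0.6], "dr": [0, 0, -0.6], "jaw": 0.2},
  {"dp": [0, 0, -0.4], "dr": [0, 0, 0], "jaw": 0.2},
  {"dp": [0, 0, -0.1], "dr": [0, 0, 0], "jaw": 0.2},
  {"dp": [0, 0, 0], "dr": [0, 0, 0], "jaw": 0.2},
  {"dp": [0, 0, 0], "dr": [0, 0, 0], "jaw": 0.2},
  {"dp": [0, 0, 0], "dr": [0, 0, 0], "jaw": 0.2},
])

```text
clock: 26.15
tcp_pos: [0.6353, 0.0654, 0.2398]
orientation: [-0.77, -3.044, 0.001]
wrist_force: [0.6, 0.7, 0.1]
width: 0.0686
grasp_force: 0.0
```

Run:
```python
from h import *
st(); go((.6365,.0612,.245),62)
```

```text
t26.1 tcp [0.6353 0.0654 0.2398] yawY 61.60 z [-0.002 -0.    -1.   ] F [0.6 0.7 0.1] w 0.0686 g 0.0 j7 1.06
['dp/50mm', [-0.061, -0.062, -0.105], 'dr/.12', [-0.011, -0.014, -0.057]]
```

Call:
arm_command([
  {"dp": [-0.061, -0.062, -0.105], "dr": [-0.011, -0.014, -0.057], "jaw": 0.2},
  {"dp": [0, 0, 0], "dr": [0, 0, 0], "jaw": 0.2},
  {"dp": [0, 0, 0], "dr": [0, 0, 0], "jaw": 0.2},
  {"dp": [0, 0, 0], "dr": [0, 0, 0], "jaw": 0.2},
])

```text
clock: 26.55
tcp_pos: [0.6372, 0.061, 0.2463]
orientation: [0.76, 3.046, 0.002]
wrist_force: [-1.1, 0.3, 0.5]
width: 0.0683
grasp_force: 0.0
```

Run:
```python
from h import *
a=np.load("w6.npy"); c0=dict(camera_from_world=a[0],f=a[1][0,0],cx=a[1][1,1],cy=a[1][2,2])
w6=cv2.cvtColor(cv2.imread("pics/w6.png"),cv2.COLOR_BGR2GRAY); c=cam("wrist"); st(); cv2.imwrite("pics/end.png",c["image"]); g=cv2.cvtColor(c["image"],cv2.COLOR_BGR2GRAY)
big=lambda uv:None
def prof(img,cc,ctr,z,mp):
    out=[]
    A=np.arange(0,360,2)
    for r in (.0285,.030,.0315,.033):
        uv=np.array([mp(proj(cc,(ctr[0]+r*np.cos(t),ctr[1]+r*np.sin(t),z))) for t in np.radians(A)],np.float32)
        out.append(cv2.remap(img,uv[None,:,0],uv[None,:,1],cv2.INTER_LINEAR)[0])
    return A,np.mean(out,0)
A,p0=prof(w6,c0,(.5202,.2477),.024,lambda q:((q-[248,103]+.5)*6-.5))
for ctr in((.6125,.0751),):
    _,p1=prof(g,c,ctr,.079,lambda q:q)
for nm,p in(("w6",p0),("now",p1)):
    d=np.round(p).astype(int)
    print(nm,"around 0:",d[np.r_[-15:16]],"\n around 180:",d[75:106])
# collar / flange circle centre now: bright region bbox
m=(g>125).astype(np.uint8); u,v=proj(c,(.6125,.0751,.08)).astype(int); m[:v-60]=0; m[v+60:]=0; m[:,:u-60]=0; m[:,u+60:]=0
print(u,v,cv2.boundingRect(cv2.findNonZero(m)))
```

```text
t26.6 tcp [0.6371 0.0611 0.2462] yawY 61.99 z [ 0.002  0.    -1.   ] F [-0.3 -0.4  0.8] w 0.0687 g 0.0 j7 1.08
w6 around 0: [146 148 150 150 150 150 150 153 154 121  87  92 137 158 154 153 154 153
 155 145 147 150 151 152 150 148 149 150 149 146 146] 
 around 180: [150 149 150 151 153 153 153 152 152 153 153 152 148 154 155 155 155 153
 154 157 125  91  93 121 156 153 151 150 153 154 156]
now around 0: [151 151 151 152 154 152 132 102  90 124 155 157 156 155 156 156 155 149
 151 154 155 154 152 152 151 151 149 148 148 151 152] 
 around 180: [156 156 156 155 156 156 154 152 156 158 158 158 157 158 157 124  92  95
 110 150 157 154 154 156 156 154 152 150 151 150 145]
313 149 (253, 89, 101, 97)
```

The same-pose comparison puts the ears at about -6° world, a net turn of -8°. That matches the tool's rotation, so the grip hasn't slipped. The ring is down and near the jar's x axis. I'll re-grip and feel for the stop in small steps.

Run:
```python
from h import *
st(); go((.6127,.0754,.12),62); go((.6127,.0754,.0768),62)
```

```text
t26.6 tcp [0.6371 0.0611 0.2462] yawY 61.99 z [ 0.002  0.    -1.   ] F [-0.3 -0.4  0.8] w 0.0687 g 0.0 j7 1.08
['dp/50mm', [0.57, 0.02, 2.524], 'dr/.12', [0.011, 0.012, -0.002]]
['dp/50mm', [0.571, 0.019, 3.388], 'dr/.12', [0.011, 0.012, -0.002]]
```

Call:
arm_command([
  {"dp": [0.1, 0, 0.2], "dr": [0.01, 0.01, 0], "jaw": 0.2},
  {"dp": [0.2, 0.01, 0.4], "dr": [0, 0, 0], "jaw": 0.2},
  {"dp": [0.2, 0.01, 0.5], "dr": [0, 0, 0], "jaw": 0.2},
  {"dp": [0.07, 0, 0.6], "dr": [0, 0, 0], "jaw": 0.2},
  {"dp": [0, 0, 0.6], "dr": [0, 0, 0], "jaw": 0.2},
  {"dp": [0, 0, 0.5], "dr": [0, 0, 0], "jaw": 0.2},
  {"dp": [0, 0, 0.3], "dr": [0, 0, 0], "jaw": 0.2},
  {"dp": [0, 0, 0.18], "dr": [0, 0, 0], "jaw": 0.2},
  {"dp": [0, 0, 0.08], "dr": [0, 0, 0], "jaw": 0.2},
  {"dp": [0, 0, 0], "dr": [0, 0, 0], "jaw": 0.2},
  {"dp": [0, 0, 0], "dr": [0, 0, 0], "jaw": 0.2},
  {"dp": [0, 0, 0], "dr": [0, 0, 0], "jaw": 0.2},
])

```text
clock: 27.8
tcp_pos: [0.6131, 0.0753, 0.0793]
orientation: [0.76, 3.046, 0.001]
wrist_force: [-0.1, 0.1, 0.6]
width: 0.0681
grasp_force: 0.0
```

Call:
arm_command([
  {"dp": [0, 0, 0], "dr": [0, 0, 0], "jaw": 0.3},
  {"dp": [0, 0, 0], "dr": [0, 0, 0], "jaw": 0.4},
  {"dp": [0, 0, 0], "dr": [0, 0, 0], "jaw": 0.45},
  {"dp": [0, 0, 0], "dr": [0, 0, 0], "jaw": 0.5},
  {"dp": [0, 0, 0], "dr": [0, 0, 0], "jaw": 0.7},
  {"dp": [0, 0, 0], "dr": [0, 0, 0], "jaw": 0.7},
  {"dp": [0, 0, 0], "dr": [0, 0, 0.1], "jaw": 0.7},
  {"dp": [0, 0, 0], "dr": [0, 0, 0.1], "jaw": 0.7},
  {"dp": [0, 0, 0], "dr": [0, 0, 0], "jaw": 0.7},
  {"dp": [0, 0, 0], "dr": [0, 0, 0], "jaw": 0.7},
])

```text
clock: 28.8
tcp_pos: [0.6128, 0.0752, 0.0789]
orientation: [0.797, 3.038, 0.0]
wrist_force: [-1.8, -0.1, 5.6]
width: 0.0427
grasp_force: 60.3
```

Run:
```python
from h import *
st(); print(observe()["torque"].round(2))
```

```text
t28.8 tcp [0.6128 0.0752 0.0789] yawY 60.61 z [ 0.001  0.    -1.   ] F [-1.8 -0.1  5.6] w 0.0427 g 60.3 j7 1.07
[-0.14  0.4   0.14]
```

Call:
arm_command([
  {"dp": [0, 0, 0], "dr": [0, 0, 0.15], "jaw": 0.7},
  {"dp": [0, 0, 0], "dr": [0, 0, 0], "jaw": 0.7},
  {"dp": [0, 0, 0], "dr": [0, 0, 0], "jaw": 0.7},
])

```text
clock: 29.1
tcp_pos: [0.6127, 0.0748, 0.0789]
orientation: [0.824, 3.031, -0.0]
wrist_force: [-2.1, -1.8, 6.1]
width: 0.0429
grasp_force: 60.4
```

Run:
```python
from h import *
st(); print(observe()["torque"].round(2))
```

```text
t29.1 tcp [0.6127 0.0748 0.0789] yawY 59.57 z [ 0.001 -0.    -1.   ] F [-2.1 -1.8  6.1] w 0.0429 g 60.4 j7 1.06
[-0.36  0.54  0.14]
```

Call:
arm_command([
  {"dp": [0, 0, 0], "dr": [0, 0, 0.15], "jaw": 0.7},
  {"dp": [0, 0, 0], "dr": [0, 0, 0], "jaw": 0.7},
  {"dp": [0, 0, 0], "dr": [0, 0, 0], "jaw": 0.7},
])

```text
clock: 29.4
tcp_pos: [0.6127, 0.0746, 0.0789]
orientation: [0.851, 3.023, -0.001]
wrist_force: [-3.0, -2.2, 5.9]
width: 0.0426
grasp_force: 60.4
```

Run:
```python
from h import *
st(); print(observe()["torque"].round(2))
```

```text
t29.4 tcp [0.6127 0.0746 0.0789] yawY 58.55 z [ 0.001 -0.001 -1.   ] F [-3.  -2.2  5.9] w 0.0426 g 60.4 j7 1.04
[-0.43  0.61  0.42]
```

Torque is rising and the tool is being pushed sideways, so the stop is reached. My angle estimate reads several degrees beyond it. I'll ease back about 5° to take off the side load and stay well inside the ±15° window, then let go.

Call:
arm_command([
  {"dp": [0, 0, 0], "dr": [0, 0, -0.4], "jaw": 0.7},
  {"dp": [0, 0, 0], "dr": [0, 0, -0.4], "jaw": 0.7},
  {"dp": [0, 0, 0], "dr": [0, 0, 0], "jaw": 0.7},
  {"dp": [0, 0, 0], "dr": [0, 0, 0], "jaw": 0.7},
  {"dp": [0, 0, 0], "dr": [0, 0, 0], "jaw": 0.7},
])

```text
clock: 29.9
tcp_pos: [0.6131, 0.075, 0.0789]
orientation: [0.708, 3.059, 0.0]
wrist_force: [-0.2, -1.5, 5.5]
width: 0.0429
grasp_force: 60.6
```

Run:
```python
from h import *
st(); print(observe()["torque"].round(2))
```

```text
t29.9 tcp [0.6131 0.075  0.0789] yawY 63.94 z [ 0.001 -0.    -1.   ] F [-0.2 -1.5  5.5] w 0.0429 g 60.6 j7 1.13
[-0.35  0.19  0.03]
```

Call:
arm_command([
  {"dp": [0, 0, 0], "dr": [0, 0, 0], "jaw": 0.4},
  {"dp": [0, 0, 0], "dr": [0, 0, 0], "jaw": 0.2},
  {"dp": [0, 0, 0], "dr": [0, 0, 0], "jaw": 0.2},
  {"dp": [0, 0, -0.3], "dr": [0, 0, 0], "jaw": 0.2},
  {"dp": [0, 0, -0.5], "dr": [0, 0, 0], "jaw": 0.2},
  {"dp": [-0.1, 0, -0.7], "dr": [0, 0, 0], "jaw": 0.2},
  {"dp": [-0.2, 0, -0.7], "dr": [0, 0, 0], "jaw": 0.2},
  {"dp": [-0.2, 0, -0.6], "dr": [0, 0, 0], "jaw": 0.2},
  {"dp": [-0.06, 0, -0.4], "dr": [0, 0, 0], "jaw": 0.2},
  {"dp": [0, 0, -0.15], "dr": [0, 0, 0], "jaw": 0.2},
  {"dp": [0, 0, 0], "dr": [0, 0, 0], "jaw": 0.2},
  {"dp": [0, 0, 0], "dr": [0, 0, 0], "jaw": 0.2},
  {"dp": [0, 0, 0], "dr": [0, 0, 0], "jaw": 0.2},
  {"dp": [0, 0, 0], "dr": [0, 0, 0], "jaw": 0.2},
  {"dp": [0, 0, 0], "dr": [0, 0, 0], "jaw": 0.2},
])

```text
clock: 31.4
tcp_pos: [0.6374, 0.0631, 0.2453]
orientation: [-0.705, -3.061, 0.001]
wrist_force: [0.2, -0.4, -0.1]
width: 0.0683
grasp_force: 0.0
```

Run:
```python
from h import *
c=cam("wrist"); st(); g=cv2.cvtColor(c["image"],cv2.COLOR_BGR2GRAY)
A=np.arange(0,360,1); ctr=(.6125,.0751); out=[]
for r in (.0285,.030,.0315,.033):
    uv=np.array([proj(c,(ctr[0]+r*np.cos(t),ctr[1]+r*np.sin(t),.079)) for t in np.radians(A)],np.float32)
    out.append(cv2.remap(g,uv[None,:,0],uv[None,:,1],cv2.INTER_LINEAR)[0])
p=150-np.minimum(np.mean(out,0),150)
for lo in (-35,145):
    i=np.arange(lo,lo+70); w=p[i%360]*(p[i%360]>20); print((w*i).sum()/w.sum(), i[w>0])
m=(g>125).astype(np.uint8); u,v=proj(c,(.6125,.0751,.08)).astype(int); m[:v-60]=0; m[v+60:]=0; m[:,:u-60]=0; m[:,u+60:]=0
x,y,w,h=cv2.boundingRect(cv2.findNonZero(m)); print(x,y,w,h)
gg=g.astype(int); print(gg[v-60:v-30,x+w//2],gg[v+25:v+60,x+w//2]); print(gg[v,u-60:u-30],gg[v,u+30:u+60])
```

```text
t31.4 tcp [0.6375 0.063  0.2454] yawY 64.05 z [-0. -0. -1.] F [ 0.6  0.5 -0.3] w 0.0683 g 0.0 j7 1.11
-13.963898916967509 [-17 -16 -15 -14 -13 -12 -11]
184.8112359550562 [183 184 185 186 187]
253 91 100 97
[173 174 175 176 175 149 101  87  94  95  98  99  98  98  95  95  94  95
  91  54  58  71  98 148 158 159 160 159 158 157] [142 128 101 136 155 153 153 154 154 133  96  96 100  98  95  95  92  92
  94  95  94  95  94  95  99  98 100  99  98  96  96  96  95  96  94]
[62 62 62 64 61 61 60 62 62 61 61 62 61 61 62 60 62 63 64 63 65 61 59 74
 94 98 99 97 96 98] [149 151 155 154 151 150 157 156 164 135  94  98  97  96  95  96  98  99
 101 101  99  98  96  96  96  97  97  98  99  98]
```

The ring is at about -5° world, against a jar yaw of about +5°. I'll nudge it back a few more degrees to centre the margin.

Run:
```python
from h import *
go((.6129,.0752,.0789),64)
```

```text
['dp/50mm', [0.549, 0.004, 3.33], 'dr/.12', [-0.002, -0.001, 0.007]]
```

Call:
arm_command([
  {"dp": [0.1, 0, 0.2], "dr": [0, 0, 0], "jaw": 0.2},
  {"dp": [0.2, 0, 0.4], "dr": [0, 0, 0], "jaw": 0.2},
  {"dp": [0.19, 0, 0.5], "dr": [0, 0, 0], "jaw": 0.2},
  {"dp": [0.06, 0, 0.6], "dr": [0, 0, 0], "jaw": 0.2},
  {"dp": [0, 0, 0.6], "dr": [0, 0, 0], "jaw": 0.2},
  {"dp": [0, 0, 0.5], "dr": [0, 0, 0], "jaw": 0.2},
  {"dp": [0, 0, 0.3], "dr": [0, 0, 0], "jaw": 0.2},
  {"dp": [0, 0, 0.18], "dr": [0, 0, 0], "jaw": 0.2},
  {"dp": [0, 0, 0.05], "dr": [0, 0, 0], "jaw": 0.2},
  {"dp": [0, 0, 0], "dr": [0, 0, 0], "jaw": 0.2},
  {"dp": [0, 0, 0], "dr": [0, 0, 0], "jaw": 0.2},
  {"dp": [0, 0, 0], "dr": [0, 0, 0], "jaw": 0.2},
  {"dp": [0, 0, 0], "dr": [0, 0, 0], "jaw": 0.35},
  {"dp": [0, 0, 0], "dr": [0, 0, 0], "jaw": 0.45},
  {"dp": [0, 0, 0], "dr": [0, 0, 0], "jaw": 0.5},
  {"dp": [0, 0, 0], "dr": [0, 0, 0], "jaw": 0.7},
  {"dp": [0, 0, 0], "dr": [0, 0, 0], "jaw": 0.7},
  {"dp": [0, 0, 0], "dr": [0, 0, -0.25], "jaw": 0.7},
  {"dp": [0, 0, 0], "dr": [0, 0, -0.25], "jaw": 0.7},
  {"dp": [0, 0, 0], "dr": [0, 0, 0], "jaw": 0.7},
])

```text
clock: 33.45
tcp_pos: [0.6135, 0.075, 0.0801]
orientation: [0.612, 3.08, 0.001]
wrist_force: [-0.8, -0.2, 5.5]
width: 0.0426
grasp_force: 60.2
```

Call:
arm_command([
  {"dp": [0, 0, 0], "dr": [0, 0, 0], "jaw": 0.7},
  {"dp": [0, 0, 0], "dr": [0, 0, 0], "jaw": 0.4},
  {"dp": [0, 0, 0], "dr": [0, 0, 0], "jaw": 0.2},
  {"dp": [0, 0, 0], "dr": [0, 0, 0], "jaw": 0.2},
  {"dp": [0, 0, -0.3], "dr": [0, 0, 0], "jaw": 0.2},
  {"dp": [0, 0, -0.5], "dr": [0, 0, 0], "jaw": 0.2},
  {"dp": [-0.1, 0, -0.7], "dr": [0, 0, 0], "jaw": 0.2},
  {"dp": [-0.2, 0, -0.7], "dr": [0, 0, 0], "jaw": 0.2},
  {"dp": [-0.2, 0, -0.6], "dr": [0, 0, 0], "jaw": 0.2},
  {"dp": [-0.06, 0, -0.4], "dr": [0, 0, 0], "jaw": 0.2},
  {"dp": [0, 0, -0.15], "dr": [0, 0, 0], "jaw": 0.2},
  {"dp": [0, 0, 0], "dr": [0, 0, 0], "jaw": 0.2},
  {"dp": [0, 0, 0], "dr": [0, 0, 0], "jaw": 0.2},
  {"dp": [0, 0, 0], "dr": [0, 0, 0], "jaw": 0.2},
  {"dp": [0, 0, 0], "dr": [0, 0, 0], "jaw": 0.2},
  {"dp": [0, 0, 0], "dr": [0, 0, 0], "jaw": 0.2},
])

```text
clock: 35.05
tcp_pos: [0.6385, 0.0644, 0.2462]
orientation: [-0.613, -3.081, 0.001]
wrist_force: [-0.6, -0.4, 0.5]
width: 0.0683
grasp_force: 0.0
```

Run:
```python
from h import *
c=cam("wrist"); st(); g=cv2.cvtColor(c["image"],cv2.COLOR_BGR2GRAY)
A=np.arange(0,360,1); ctr=(.6125,.0751); out=[]
for r in (.0285,.030,.0315,.033):
    uv=np.array([proj(c,(ctr[0]+r*np.cos(t),ctr[1]+r*np.sin(t),.079)) for t in np.radians(A)],np.float32)
    out.append(cv2.remap(g,uv[None,:,0],uv[None,:,1],cv2.INTER_LINEAR)[0])
p=150-np.minimum(np.mean(out,0),150)
for lo in (-35,145):
    i=np.arange(lo,lo+70); w=p[i%360]*(p[i%360]>20); print((w*i).sum()/w.sum())
```

```text
t35.1 tcp [0.6386 0.0644 0.2464] yawY 67.49 z [-0. -0. -1.] F [-0.5 -0.5  0.2] w 0.0681 g 0.0 j7 1.16
-9.530064754856614
192.5603032391454
```

```bash
python3 -c "
from rig import *
print(close_job())"
```

```text
the job is handed in; nothing more can be done
None
```

I handed the job in at about 35 s with the disk seated in the jar's mouth and the ring fully down over it. I turned the ring clockwise until I felt resistance, then eased it back about 9° because my camera estimate put the stop near the 15° limit; it ended about 3° from the jar's x axis, and the gripper let go of everything.

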